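# Dress the keyed spindle of the torsion head

### The job

Get the small torsion-test stand ready for the next spring: put the spacer and then, on top of it, the drive dog (the disc with an arm and pin) on the slanting D-shaped spindle, turning each one until its flat finds the spindle's flat and it drops fully home. Then turn the spindle clockwise (looking down on its tip) by the parts on it until it comes against its zero stop, and let go; leave the other things on the table where they are.

Things in the scene. Friction and masses are not known exactly. Their poses are not given: they have to be found in the camera images.
- stand: torsion stand: grey wedge on a dark base plate 150 x 124 x 14 mm, fast on the table, about 130 mm high with its spindle; its slanting face looks to the robot and carries a dial disc 86 mm wide, from whose middle the spindle rises, leaning towards the robot 30 degrees from vertical. Origin: underside centre of the plate; x to the back, z up
- spindle_seat (a point): centre of the spindle's shoulder (36 mm wide, 16 mm above the dial), on which the first part comes to rest. z runs along the spindle, outwards and up. x points where the spindle's flat faces when it is at its zero stop. This frame is fixed to the stand: it does NOT turn with the spindle, which runs 0 (stop) to 1.4 rad; a brake (0.3 N m) keeps it where it is left
- spindle_tip (a point): centre of the tip of the post, 58 mm along z from the seat; same axes. The post is oiled and D-shaped: 24 mm thick, one flat along its whole length 7 mm off the axis, tip chamfered 1.5 mm. At the start the flat stands 0.4 to 1.25 rad anticlockwise (looking down on the tip; positive about z) from x: how far is not given, feel or see it; a lug beside the shoulder points the way the flat faces
- spacer_center (a point): centre, half-way up, of the spacer: loose aluminium ring lying flat, 20 mm high, 50 mm wide, two spanner flats 44 mm apart at its +y and -y sides (grasp across them), D-shaped through bore 0.6 mm larger all round than the post, edges chamfered 1 mm. z: bore axis, up; x: from the axis to the bore's flat. About 0.12 kg
- dog_center (a point): centre of the hub, half-way up it, of the drive dog: loose dark steel disc lying flat, 18 mm high, with the same width, spanner flats (at +y and -y) and bore as the spacer, plus a 12 mm thick arm to 62 mm from the axis along +x with an 8 mm pin at 50 mm, its top 35 mm above the underside. z: bore axis, up; x: from the axis to the bore's flat and along the arm. About 0.18 kg
- plug_gauge: bystander: steel plug gauge, 96 x 18 mm, lying on the table; origin at its underside
- ring_gauge: bystander: steel setting ring without a flat, 52 mm wide, 14 mm high; origin at its underside
- hex_key: bystander: dark hex key, 80 x 29 x 5 mm, lying on the table; origin at its underside
Things that resemble listed ones, but are neither listed nor needed, are in the scene too. What is shaped like the part that bears spacer_center but blue is not meant.

How it is judged:
By the outcome, as a careful person would: the job done as asked, in the order asked, and still so for the second after the job is handed in, with the robot touching nothing.
It also fails if it takes over 64 s, if anything falls off the work surface, if the arm or the gripper's body presses on something with over 40 N, if the wrist force passes 120 N, or if a joint passes its speed limit or range.

### The arm

A 6-joint arm with a two-finger parallel gripper is mounted at the origin on a cart in front of the work surface, level with it; the furniture and walls round the work are solid. World frame = base frame: x ahead of the robot, y to its left, z up, the work surface at z = 0. Lengths are in m, angles in rad, forces in N, time in s.
With the tool pointing down it reaches from about 0.225 to 0.875 m from the base axis. Payload 3.4 kg.
Tool frame: the origin (TCP) lies midway between the tips of the shut fingers; the grasp point (between the pads) lies 19 mm behind it; z points along the fingers, y is the direction in which the jaws open and shut (so a half turn about z gives the same grasp; the last joint's range is limited). The gripper opens to 85 mm and grips with 20 to 120 N. Pads are 22 mm wide; open, the fingers measure 114 mm over their backs; the gripper's body (76 mm by 85 mm) begins 54 mm behind the grasp point. The pads swing forward as they close: fully open they stand 13 mm farther back than shut.
Start: joints at [1.216, 0.276, 1.505, -0, 1.361, -0.121], TCP at [0.133, 0.559, 0.231] pointing down, gripper open.
Joint ranges: [-2.89, 2.89], [-0.75, 2.08], [0.22, 2.7], [-1.18, 4.32], [0.11, 2.71], [-2.7, 2.7]. Speed limits (rad/s): [2.57, 2.57, 3.14, 3.14, 3.14, 3.14].

### API

Orientations are given as [roll, pitch, yaw] about the fixed x, y, z axes, in that order (R = Rz(yaw) Ry(pitch) Rx(roll)).
In Python, from station import r, read_camera, camera_params, order, finder gives the robot as it stands.
- The arm moves only by the shell command python3 -m crank 'ROWS' [OPENING] [FORCE]. ROWS is JSON, a list of rows, each a list of 2 entries, a list of its own where there are three numbers: the shift along the world's x, y, z in cm, then the turn about the world's z in rad. In form: [[[tx, ty, tz], spin], ...]. A call has 1 to 8 rows; each row shifts and turns the commanded pose from where the row before left it; what a row does not reach is not made up. A row lasts 1/10 s, in which the tool goes at most 50 mm and 8.59 degrees, less where a joint would pass 70% of its speed; a pose out of reach is approached as far as the arm can. A call with a gripper value outside its range is refused whole. OPENING is the opening, from 0 (shut) to 1 (fully open), set as the call begins (- or left out, the last holds). The fingers move at their own pace and stop on an object; FORCE is the grip in N (left out, the last holds). Time passes only in rows, so rows that do not move let the fingers close. It gives the time, the measured TCP pose, the force and the opening at its end, in the units of the state.
- r.get_state(): the state, without advancing time (a new reading comes with each control period).
- read_camera(name): name is "side" or "top" or "wrist"; returns (picture, depth): 384x512x3 uint8, red, green, blue; 384x512 float32, m along the optical axis (not along the pixel's ray), 0 where there is no reading.
- camera_params(name): a dict with "mtx" (3x3 intrinsics, pixels), "D" ([k1, k2, p1, p2, k3] as OpenCV has them; the pictures are not rectified), "rvec" (rotation vector, rad) and "tvec" (3), from world to camera coordinates, as OpenCV has them; the wrist camera has in their place "hand_eye" (4x4, takes a point from camera to tool coordinates, whose origin is the TCP and whose axes are the flange's). Camera axes: x right, y down, z forward; pixel columns grow to the right and rows downward; lengths in m; the calibration is good to about 2 mm. A picture is of the moment at which its call begins: read the wrist's pose just before it. camera_params takes no time and is no camera call.
- order.hand_in(): hands the job in, once; it reports no verdict.
Trained networks look in the newest picture that a camera, given by its name, has taken for a name from the list of things; names that differ only in an ending like _2 or _b are one class to them, and where a whole thing is asked for, a point or a joint stands for the part that bears it (a point fixed in the world has none). Each returns a list of dicts, best first, with "score" (0 to 1); they miss things now and then, are a little off and sometimes report something else, mostly with a low value. They report only what shows in the picture. A call takes as long as a camera call. They do not tell look-alikes from the thing itself.
- finder.search_frame(name, camera): "extent" ([left, top, right, bottom] in pixels, round what is visible of it).
- finder.regions_of(name, camera): "region" (384x512 bool, what is visible of it) and "extent" ([left, top, right, bottom] in pixels, round what is visible of it).
- finder.pinpoint(name, camera): "centre" ([column, row] in pixels: a listed point, or the origin of a listed thing).
The state is a dict: "time": time; "joint_pos": joint angles; "qd": joint speeds; "effort": joint torques, N m; "ee_pos": TCP position; "ee_rot": TCP orientation; "force": force on the tool from outside, world axes, zero at the start; "ft_torque": the same for the moment, N m; "opening": finger opening in m.
Only numpy, scipy, OpenCV 4.12 (cv2) and the standard library are available. Lean on these libraries where they do the work, as an engineer would, in place of code of your own. Each camera call takes 0.05 s, during which the arm holds its last target.

## Working session

There is one attempt and no reset: what is moved stays moved. The work goes in short steps, Python scripts to look and compute and a shell command to move; the robot and the scene stay as the last step left them, time stands still between calls to the robot, and variables do not carry over. Pictures are saved under pics/ and viewed, and the job is handed in when it is done.

```bash
ls -la; mkdir -p pics; python3 - <<'E'
from station import r, read_camera, camera_params, order, finder
import cv2
s=r.get_state()
for k,v in s.items(): print(k,v)
for c in ["side","top","wrist"]:
    p,d=read_camera(c)
    cv2.imwrite(f"pics/{c}0.png",p[:,:,::-1])
    import numpy as np
    np.save(f"{c}0.npy",d)
    print(c,camera_params(c))
E
```

```text
total 12
drwxr-xr-x  3 agent agent 4096 Dec  7 16:12 .
drwxr-xr-x 23 root  root  4096 Dec  7 16:12 ..
drwxr-xr-x  2 agent agent 4096 Dec  7 16:12 pics
time 0.0
joint_pos [ 1.21599461e+00  2.76606380e-01  1.50615080e+00 -2.40177625e-05
  1.36068325e+00 -1.20999306e-01]
qd [-0.00173305  0.00035232 -0.00010386 -0.00011536 -0.00024802  0.00077355]
effort [-1.24866729e-04 -4.16769969e+01 -2.45811045e+01 -2.86210206e-04
  1.07999714e-02 -3.71077351e-05]
ee_pos [0.13304214 0.55885036 0.23042617]
ee_rot [-3.13975556e+00 -1.99725530e-04  2.90779509e+00]
force [-0.14946843  0.28904142  0.43594815]
ft_torque [ 0.01526919 -0.01878363 -0.00370044]
opening 0.08590620731283798
side {'mtx': array([[410.22463316,   0.        , 255.56385862],
       [  0.        , 410.22463316, 199.25540286],
       [  0.        ,   0.        ,   1.        ]]), 'D': array([0.0227016, 0.       , 0.       , 0.       , 0.       ]), 'rvec': array([ 0.13014909,  2.72849184, -1.46733357]), 'tvec': array([0.50568516, 0.04616955, 1.14655708])}
top {'mtx': array([[405.49998773,   0.        , 257.81271013],
       [  0.        
[... 166 characters left out ...]
([ 2.16893105, -2.2129754 ,  0.12261425]), 'tvec': array([-0.01112461,  0.51003941,  0.99747517])}
wrist {'mtx': array([[327.00432187,   0.        , 255.28284816],
       [  0.        , 327.00432187, 197.29611974],
       [  0.        ,   0.        ,   1.        ]]), 'D': array([-0.07901273,  0.        ,  0.        ,  0.        ,  0.        ]), 'hand_eye': array([[-3.01758083e-04, -9.59376986e-01, -2.82127113e-01,
         7.24459840e-02],
       [ 9.99999889e-01, -1.87240843e-04, -4.32866918e-04,
         1.49958971e-04],
       [ 3.62456841e-04, -2.82127212e-01,  9.59376936e-01,
        -1.42451298e-01],
       [ 0.00000000e+00,  0.00000000e+00,  0.00000000e+00,
         1.00000000e+00]])}
```

View pics/side0.png

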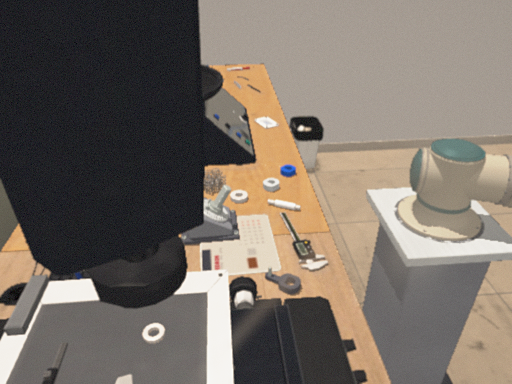

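View pics/top0.png

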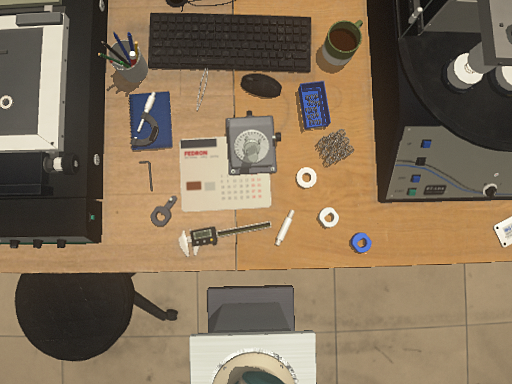

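View pics/wrist0.png

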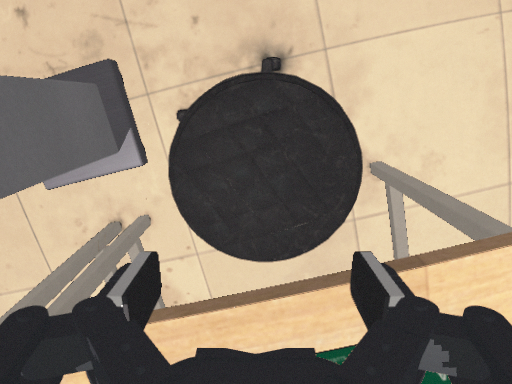

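```bash
cat > h.py <<'E'
from station import r, read_camera, camera_params, order, finder
import numpy as np, cv2
from scipy.spatial.transform import Rotation as R
def cam(c):
    """returns K,D,Rcw,tcw (world->cam)"""
    P=camera_params(c)
    if c!="wrist":
        return P["mtx"],P["D"],cv2.Rodrigues(P["rvec"])[0],np.array(P["tvec"])
    s=r.get_state()
    T=np.eye(4);T[:3,:3]=R.from_euler('xyz',s["ee_rot"]).as_matrix();T[:3,3]=s["ee_pos"]
    M=np.linalg.inv(T@P["hand_eye"])
    return P["mtx"],P["D"],M[:3,:3],M[:3,3]
def ray(c,px,C=None):
    K,D,Rc,t=C or cam(c)
    u=cv2.undistortPoints(np.array(px,float).reshape(-1,1,2),K,D).reshape(-1,2)
    d=np.c_[u,np.ones(len(u))]
    return -Rc.T@t, d@Rc   # origin, dirs with cam z=1
def onz(c,px,z,C=None):
    o,d=ray(c,px,C); return o+d*((z-o[2])/d[:,2:3])
def atdepth(c,px,dep,C=None):
    o,d=ray(c,px,C); return o+d*np.array(dep).reshape(-1,1)
def proj(c,pts,C=None):
    K,D,Rc,t=C or cam(c)
    return cv2.projectPoints(np.array(pts,float).reshape(-1,1,3),cv2.Rodrigues(Rc)[0],t,K,D)[0].reshape(-1,2)
def cloud(c,d,C=None):
    K,D,Rc,t=C or cam(c)
    v,u=np.mgrid[0:384,0:512]
    P=atdepth(c,np.c_[u.ravel(),v.ravel()],d.ravel(),(K,D,Rc,t)).reshape(384,512,3)
    P[d==0]=np.nan
    return P
def crop(p,name,x0,y0,x1,y1,k=4):
    cv2.imwrite(f"pics/{name}.png",cv2.resize(p[y0:y1,x0:x1,::-1],None,fx=k,fy=k,interpolation=cv2.INTER_CUBIC))
E
python3 - <<'E'
import cv2,numpy as np
from h import *
p=cv2.imread("pics/top0.png")[:,:,::-1]
crop(p,"top0a",140,90,340,240,4)
p=cv2.imread("pics/side0.png")[:,:,::-1]
crop(p,"side0a",180,150,340,300,4)
d=np.load("top0.npy");P=cloud("top",d)
for n,(u,v) in dict(dog=(162,210),w1=(306,178),w2=(328,217),blue=(361,243),stand=(250,145),hex=(148,175),plug=(286,227)).items():
    print(n,P[v,u],"z-max near",np.nanmax(P[v-12:v+12,u-12:u+12,2]),onz("top",[(u,v)],0.02))
for n in ["spacer_center","dog_center","spindle_seat","spindle_tip","ring_gauge","plug_gauge"]:
    print(n,[(round(q["score"],2),np.round(q["centre"],1)) for q in finder.pinpoint(n,"top")])
E
```

```text
dog [0.46689199 0.22071737 0.01476951] z-max near 0.03720932639102981 [[0.46667194 0.21962509 0.02      ]]
w1 [ 0.54306436 -0.14752187 -0.00118966] z-max near 0.019313302586303704 [[ 0.540632   -0.14436349  0.02      ]]
w2 [ 0.44100244 -0.20105703  0.0005827 ] z-max near 0.024111802854342335 [[ 0.44068175 -0.19715495  0.02      ]]
blue [ 3.72188092e-01 -2.84789198e-01  2.76335879e-04] z-max near 0.025164061530047688 [[ 0.37317155 -0.2792338   0.02      ]]
stand [ 0.61548392 -0.00336312  0.08085014] z-max near 0.12964419029244956 [[ 0.62767674 -0.00403737  0.02      ]]
hex [ 0.55848221  0.26030026 -0.00175325] z-max near 0.010277698141899938 [[0.55566365 0.25500089 0.02      ]]
plug [ 0.41798422 -0.09024784  0.01915066] z-max near 0.020867397934928977 [[ 0.41798914 -0.0901665   0.02      ]]
spacer_center [(0.5, array([326.7, 220.3])), (0.49, array([359.1, 239.5]))]
dog_center [(0.61, array([158.9, 214.8]))]
spindle_seat [(0.65, array([250.9, 149.9])), (0.26, array([307.5, 180.1]))]
spindle_tip [(0.87, array([253.1, 154.7]))]
ring_gauge [(0.53, array([308.5, 176. ]))]
plug_gauge [(0.56, array([284.7, 225.7]))]
```

View pics/top0a.png

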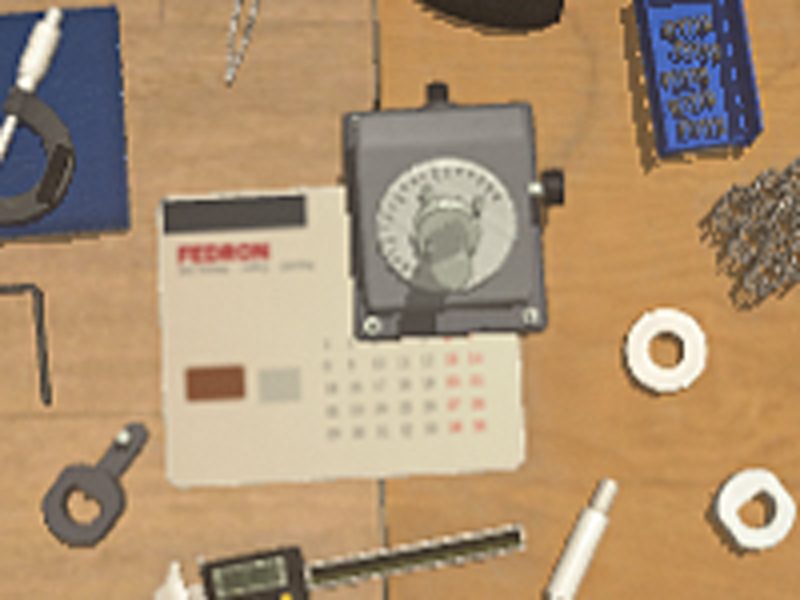

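View pics/side0a.png

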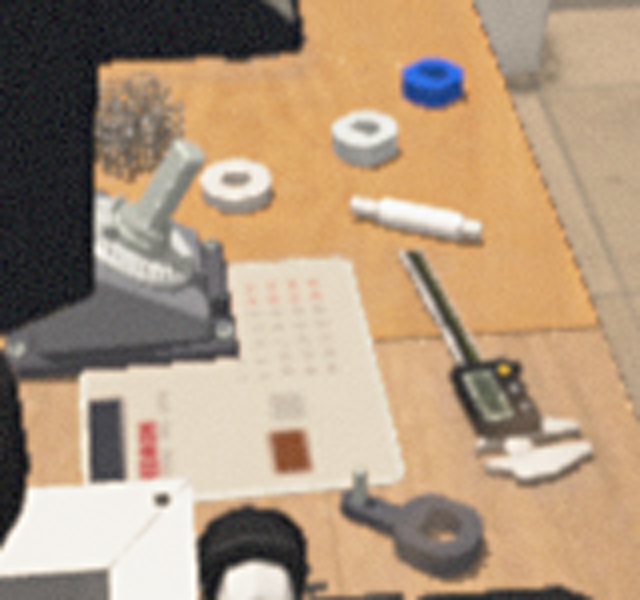

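```bash
python3 - <<'E'
from h import *
d=np.load("top0.npy");P=cloud("top",d).reshape(-1,3);P=P[np.isfinite(P[:,0])]
for x in np.arange(0.0,1.0,.08):
    print(f"{x:.2f}",[ (lambda m: "%5.2f"%P[m,2].max() if m.any() else "  -  ")((abs(P[:,0]-x)<.04)&(abs(P[:,1]-y)<.04)) for y in np.arange(0.64,-0.65,-.08)])
print([f"{y:.2f}" for y in np.arange(0.64,-0.65,-.08)])
# look for stand yaw etc
E
```

```text
0.00 ['-0.22', '-0.21', '-0.22', '-0.74', '-0.69', '-0.74', ' 0.00', ' 0.03', '  -  ', ' 0.02', ' 0.01', '-0.74', '-0.74', '-0.74', '-0.74', '-0.74', '-0.74']
0.08 ['-0.20', '-0.20', '-0.20', '-0.21', '-0.65', '-0.74', ' 0.00', ' 0.06', ' 0.17', ' 0.16', ' 0.00', '-0.74', '-0.74', '-0.74', '-0.73', '-0.74', '-0.74']
0.16 ['-0.20', '-0.19', '-0.19', '-0.20', '-0.74', '-0.74', ' 0.00', ' 0.01', ' 0.00', ' 0.01', ' 0.00', '-0.74', '-0.74', '-0.74', '-0.74', '-0.73', '-0.74']
0.24 ['-0.19', '-0.20', '-0.20', '-0.21', '-0.74', '-0.74', '-0.74', '-0.74', '-0.74', '-0.73', '-0.74', '-0.74', '-0.74', '-0.74', '-0.74', '-0.74', '-0.74']
0.32 [' 0.00', ' 0.01', ' 0.01', ' 0.01', ' 0.01', ' 0.01', ' 0.01', ' 0.00', ' 0.01', ' 0.01', ' 0.00', ' 0.02', ' 0.02', ' 0.00', ' 0.01', ' 0.01', ' 0.01']
0.40 [' 0.07', ' 0.13', ' 0.13', ' 0.13', ' 0.01', ' 0.02', ' 0.02', ' 0.02', ' 0.01', ' 0.02', ' 0.02', ' 0.02', ' 0.03', ' 0.01', ' 0.00', ' 0.01', ' 0.01']
0.48 [' 0.08', ' 0.19', ' 0.19', ' 0.13', ' 0.01', ' 0.02', ' 0.04', ' 0.01', ' 0.01', ' 0.02', ' 0.02', ' 0.02', ' 0.08', ' 0.09', ' 0.08', ' 0.0
[... 411 characters left out ...]
0.08', ' 0.08', ' 0.05', ' 0.05', ' 0.24', ' 0.43', ' 0.43', ' 0.26', '  -  ']
0.80 ['  -  ', ' 0.23', ' 0.23', ' 0.23', ' 0.15', ' 0.14', ' 0.01', ' 0.01', ' 0.04', ' 0.04', ' 0.05', ' 0.01', ' 0.38', ' 0.42', ' 0.42', ' 0.22', '  -  ']
0.88 ['  -  ', ' 0.22', ' 0.24', ' 0.24', ' 0.14', ' 0.15', ' 0.03', ' 0.03', ' 0.03', ' 0.03', ' 0.08', ' 0.09', ' 0.33', ' 0.34', ' 0.22', '  -  ', '  -  ']
0.96 [' 0.13', ' 0.15', ' 0.15', ' 0.14', ' 0.00', ' 0.04', ' 0.03', ' 0.03', ' 0.03', ' 0.03', ' 0.03', ' 0.09', ' 0.19', '  -  ', '  -  ', '  -  ', '  -  ']
['0.64', '0.56', '0.48', '0.40', '0.32', '0.24', '0.16', '0.08', '0.00', '-0.08', '-0.16', '-0.24', '-0.32', '-0.40', '-0.48', '-0.56', '-0.64']
```

```bash
python3 -m crank '[[[2.6,-4,0.2],0.03],[[2.8,-4,0.2],0.03],[[2.8,-4,0.2],0.03],[[2.8,-4,0],0.03],[[2.8,-4,0],0.03],[[2.8,-4,0],0.03],[[2.8,-4,0],0.03],[[2.8,-4,0],0.024]]' 1; python3 -m crank '[[[2.8,-4,0],0],[[2.8,-4,0],0],[[2.8,-4,0],0],[[3,-4,0],0],[[3,-4,0],0],[[3,-3.9,0],0],[[0.5,0,0],0],[[0,0,0],0]]'
python3 - <<'E'
from h import *
s=r.get_state();print(s["time"],s["ee_pos"],s["ee_rot"])
p,d=read_camera("wrist");np.save("w1.npy",d)
cv2.imwrite("pics/w1.png",p[:,:,::-1])
p,d=read_camera("side");cv2.imwrite("pics/side1.png",p[:,:,::-1])
E
```

```text
time: 1.25
ee_pos: [0.356, 0.2377, 0.2377]
ee_rot: [3.141, 0.001, -3.14]
force: [1.1, 0.7, -0.4]
opening: 0.0853
time: 2.05
ee_pos: [0.5349, -0.0004, 0.2368]
ee_rot: [3.141, -0.001, 3.139]
force: [-0.6, 1.3, 0.5]
opening: 0.0853
2.05 [ 5.34884082e-01 -4.11292775e-04  2.36803674e-01] [ 3.14079489e+00 -8.52613454e-04  3.13943810e+00]
```

View pics/w1.png

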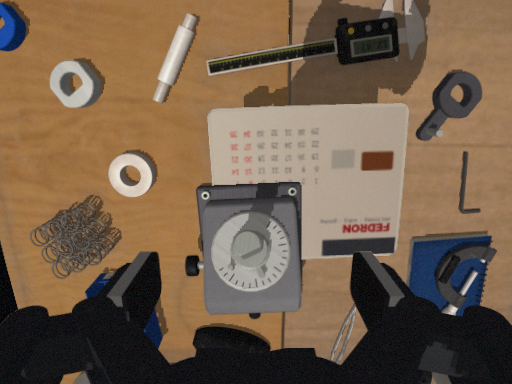

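```bash
python3 - <<'E'
from h import *
p=cv2.imread("pics/w1.png")[:,:,::-1]
crop(p,"w1a",185,170,315,325,5)
a=cv2.resize(p[45:125,35:115,::-1],None,fx=5,fy=5,interpolation=cv2.INTER_CUBIC)
b=cv2.resize(p[65:145,410:490,::-1],None,fx=5,fy=5,interpolation=cv2.INTER_CUBIC)
cv2.imwrite("pics/w1b.png",np.hstack([a,b]))
E
```

```text
(no output)
```

View pics/w1a.png

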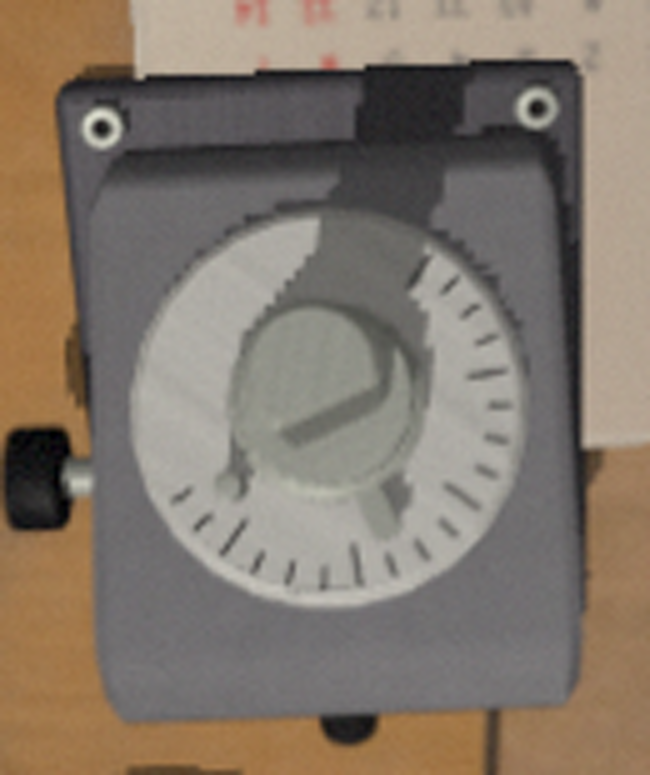

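View pics/w1b.png

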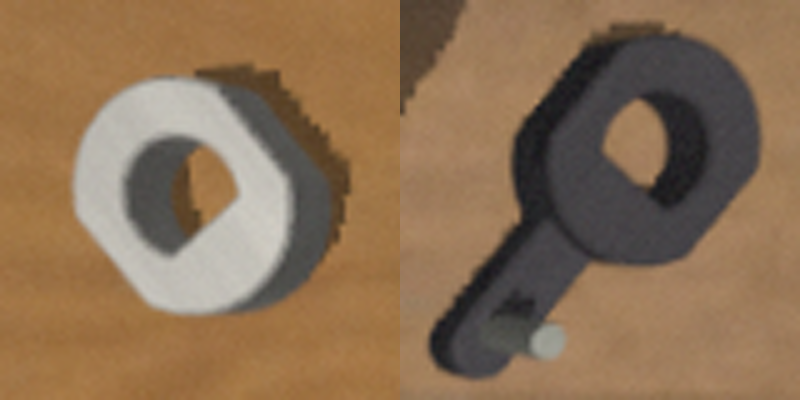

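```bash
python3 - <<'E'
from h import *
s=r.get_state()
d=np.load("w1.npy");P=cloud("wrist",d)
np.save("P1.npy",P)
p=cv2.imread("pics/w1.png")
# dial sample: annulus; crop px-> full: x/5+185,y/5+170
def full(x,y): return (x/5+185,y/5+170)
pts=[]
for (x,y) in [(160,400),(180,440),(170,360),(200,320),(470,330),(480,400),(460,460),(430,540),(300,570),(250,560),(350,580),(500,360),(260,250)]:
    u,v=full(x,y); pts.append(P[int(round(v)),int(round(u))])
pts=np.array(pts);c=pts.mean(0);U,S,V=np.linalg.svd(pts-c);n=V[2]*np.sign(V[2][2])
print("dial plane",n,S,np.degrees(np.arccos(n[2])),"yaw",np.degrees(np.arctan2(n[1],n[0])))
# better: region all points within 1.2mm plane
m=np.abs((P-c)@n)<0.002
sub=np.zeros_like(m);sub[205:295,205:295]=True
Q=P[m&sub];c2=Q.mean(0);U,S,V=np.linalg.svd(Q-c2,full_matrices=False);n2=V[2]*np.sign(V[2][2])
print(len(Q),n2,np.degrees(np.arccos(n2[2])),"yaw",np.degrees(np.arctan2(-n2[1],-n2[0])))
h=(P-c2)@n2
hs=h[170:325,185:315]
print(np.nanmax(hs))
im=np.clip((hs+0.02)/0.1*255,0,255);im[np.isnan(im)]=0
cv2.imwrite("pics/h1.png",cv2.resize(cv2.applyColorMap(im.astype(np.uint8),cv2.COLORMAP_JET),None,fx=5,fy=5,interpolation=cv2.INTER_NEAREST))
E
```

```text
dial plane [-0.48889152 -0.0374087   0.87154212] [0.09732007 0.07722494 0.0016062 ] 29.361658723515255 yaw -175.62440365515914
3413 [-0.49792864 -0.02614778  0.86682372] 29.90839274281373 yaw 3.0060184948050153
0.07573179342629205
```

View pics/h1.png

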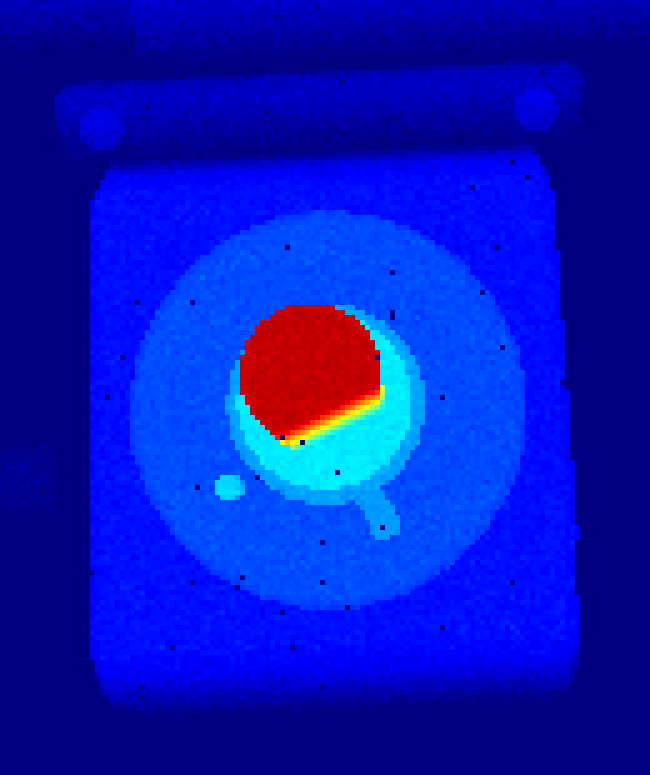

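```bash
cat > fit.py <<'E'
from h import *
from scipy.optimize import least_squares
d=np.load("w1.npy");P=np.load("P1.npy")
sub=np.zeros((384,512),bool);sub[205:295,205:295]=True
sub2=np.zeros((384,512),bool);sub2[170:325,185:315]=True
# initial
n=np.array([-0.498,-0.0261,0.8668]);n/=np.linalg.norm(n)
ok=np.isfinite(P[...,0])
c=np.array([np.nan]*3)
c=np.nanmean(P[270:285,240:260].reshape(-1,3),0)
for i in range(5):
    h=(P-c)@n
    m=ok&sub&(abs(h)<0.0015)
    Q=P[m];c=Q.mean(0);V=np.linalg.svd(Q-c,full_matrices=False)[2];n=V[2]*np.sign(V[2][2])
print("n",n,"tilt",np.degrees(np.arccos(n[2])),"yaw",np.degrees(np.arctan2(-n[1],-n[0])))
e1=np.array([0,0,1.])-n*n[2];e1/=np.linalg.norm(e1);e2=np.cross(n,e1)
h=(P-c)@n
def pl(m): 
    q=P[m]-c; return np.c_[q@e1,q@e2]
def circ(a):
    f=lambda v:np.hypot(a[:,0]-v[0],a[:,1]-v[1])-v[2]
    return least_squares(f,[*a.mean(0),.02],loss='soft_l1',f_scale=.0003).x
def boundary(m):
    k=np.ones((3,3),np.uint8); e=cv2.erode(m.astype(np.uint8),k)>0
    return m&~e
cnt=ok&sub2&(h>-0.0015)
lab=cv2.morphologyEx(cnt.astype(np.uint8),cv2.MORPH_CLOSE,np.ones((3,3)))>0
# only the outermost contour
cs=cv2.findContours(lab.astype(np.uint8),cv2.RETR_EXTERNAL,cv2.CHAIN_APPROX_NONE)[0];cc=max(cs,key=len)[:,0]
q=P[cc[:,1],cc[:,0]];q=q[np.isfinite(q[:,0])];hh=(q-c)@n;q=q[abs(hh)<.003]-c
dial=circ(np.c_[q@e1,q@e2]);print("dial circ",dial)
tip=ok&sub2&(h>0.066)
print("tip h",np.median(h[tip]),tip.sum())
cs=cv2.findContours((cv2.morphologyEx(tip.astype(np.uint8),cv2.MORPH_CLOSE,np.ones((3,3)))).astype(np.uint8),cv2.RETR_EXTERNAL,cv2.CHAIN_APPROX_NONE)[0];cc=max(cs,key=len)[:,0]
q=P[cc[:,1],cc[:,0]];q=q[np.isfinite(q[:,0])]-c
a=np.c_[q@e1,q@e2]
# D fit: radius R, center, flat angle phi, offset f
def res(v):
    x=a-v[:2]; rr=np.hypot(x[:,0],x[:,1])-v[3]; fl=x@[np.cos(v[2]),np.sin(v[2])]-v[4]
    return np.maximum(rr,fl)
s=least_squares(res,[*a.mean(0),0.45,0.0115,0.0065],loss='soft_l1',f_scale=.0003)
print("tip D: e1,e2 ctr",s.x[:2],"phi",s.x[2],np.degrees(s.x[2]),"R",s.x[3],"f",s.x[4], np.abs(s.fun).mean())
lug=ok&sub2&(h>0.002)&(h<0.0115)
yy,xx=np.nonzero(lug)
L=pl(lug); dd=np.hypot(*(L-s.x[:2]).T); 
ang=np.degrees(np.arctan2(L[:,1]-s.x[1],L[:,0]-s.x[0]))
w=(dd>0.0205)&(dd<.03)
print("lug",w.sum(),np.median(ang[w]),np.mean(ang[w]),ang[w].min(),ang[w].max(),dd[w].max(),np.median(h[lug][w]))
sh=ok&sub2&(h>0.013)&(h<0.02)
S=pl(sh);print("shoulder/pin h",np.median(h[sh]))
dd=np.hypot(*(S-s.x[:2]).T);w=dd>0.0205
if w.any(): print("pin",(S[w].mean(0)-s.x[:2]),np.degrees(np.arctan2(*(S[w].mean(0)-s.x[:2])[::-1])),dd[w].mean())
p=ok&sub2&(h>0.003)
S=pl(p)-dial[:2];dd=np.hypot(*S.T);an=np.degrees(np.arctan2(S[:,1],S[:,0]))
w=(dd>.021)&(dd<.032)
for lo in range(-80,60,5):
    k=w&(an>=lo)&(an<lo+5)
    if k.any(): print(lo,k.sum(),np.median(h[p][k]).round(4),dd[k].min().round(4),dd[k].max().round(4))
axis_tip=c+e1*s.x[0]+e2*s.x[1]+n*np.median(h[tip])
print("tip world",axis_tip,"dial ctr world",c+e1*dial[0]+e2*dial[1], "seat from tip",axis_tip-n*.058)
v=axis_tip-(c+e1*dial[0]+e2*dial[1]);print("axis dir by centres",v/np.linalg.norm(v),np.linalg.norm(v))
E
python3 fit.py
```

```text
n [-0.49966031 -0.02339508  0.86590545] tilt 30.01374319023694 yaw 2.6807435244471964
dial circ [-0.00062607 -0.00014376  0.0414592 ]
tip h 0.0736370632144954 543
tip D: e1,e2 ctr [-0.00025068 -0.00028137] phi 0.4068839616772495 23.312733755669125 R 0.01159346215138369 f 0.006901358239136982 0.00016789723915109164
lug 96 24.596356927238077 25.79826810693034 -123.86837267247499 164.7016263829201 0.029790233415291783 0.007735946963440347
shoulder/pin h 0.015712096556868334
pin [ 0.01638444 -0.02037191] -51.19146093460151 0.02617228581401155
-60 1 0.0136 0.0261 0.0261
-55 11 0.0137 0.0239 0.0287
-50 13 0.0135 0.024 0.0287
-45 1 0.011 0.0252 0.0252
-25 1 0.0071 0.0212 0.0212
5 1 0.0034 0.021 0.021
15 13 0.0078 0.0211 0.0297
20 20 0.0079 0.0215 0.0305
25 20 0.0079 0.0215 0.0305
30 1 0.0079 0.0257 0.0257
tip world [ 0.57669139 -0.00583641  0.12551958] dial ctr world [ 0.61315378 -0.0039914   0.06156907] seat from tip [ 0.60567169 -0.00447949  0.07529706]
axis dir by centres [-0.49515616 -0.02505502  0.86844264] 0.07363814864469982
```

```bash
cat > part.py <<'E'
from h import *
from scipy.optimize import least_squares
def tsdf(x,R=.025,f=.022,br=.0126,bf=.0076):
    # signed dist-ish of annular part top face in part coordinates: outer = min(R,|y|<f); bore = D
    rr=np.hypot(x[:,0],x[:,1])
    outer=np.maximum(rr-R,np.abs(x[:,1])-f)
    bore=np.maximum(rr-br,x[:,0]-bf)
    return outer,bore
def fit(P,ok,ctr,ztop,rad=.04,dog=False,verbose=True,tol=.004,init=None):
    m=ok&(np.hypot(P[...,0]-ctr[0],P[...,1]-ctr[1])<rad)&(abs(P[...,2]-ztop)<tol)
    Q=P[m][:,:2]
    # area-based: maximise overlap via soft occupancy on grid of visible pixels: use contour points
    mm=cv2.morphologyEx(m.astype(np.uint8),cv2.MORPH_CLOSE,np.ones((3,3)))
    cs,hi=cv2.findContours(mm,cv2.RETR_CCOMP,cv2.CHAIN_APPROX_NONE)
    i=max(range(len(cs)),key=lambda k:len(cs[k]) if hi[0][k][3]<0 else 0)
    out=cs[i][:,0]
    inn=[cs[k][:,0] for k in range(len(cs)) if hi[0][k][3]==i]
    inn=max(inn,key=len) if inn else np.zeros((0,2),int)
    return m,out,inn
E
python3 - <<'E'
from part import *
P=np.load("P1.npy");ok=np.isfinite(P[...,0])
for nm,px in dict(spacer=(60,84),dog=(470,75)).items():
    x0=P[px[1]-40:px[1]+60,max(px[0]-60,0):px[0]+60]
for nm,(a,b,c,d) in dict(spacer=(45,110,40,115),dog=(70,145,410,490)).items():
    z=P[a:b,c:d,2]
    print(nm,np.nanpercentile(z,[1,5,25,50,75,95,99]).round(4))
    zt=np.nanpercentile(z,92)
    m=abs(z-zt)<.003
    print(zt,np.nanmedian(P[a:b,c:d][m],0))
E
```

```text
spacer [-0.0015 -0.001  -0.      0.0008  0.0184  0.0208  0.0216]
0.020491591233681893 [ 0.44082196 -0.19527869  0.02009982]
dog [-0.0019 -0.0013 -0.0004  0.0005  0.0125  0.0188  0.03  ]
0.018448887449957995 [0.45129644 0.22477653 0.01804166]
```

```bash
cat > part.py <<'E'
from h import *
from scipy.optimize import least_squares
def occ(x,dog,s):
    rr=np.hypot(x[:,0],x[:,1])
    outer=np.maximum(rr-.025,np.abs(x[:,1])-.022)
    bore=np.maximum(rr-.0126,x[:,0]-.0076)
    sd=np.maximum(outer,-bore)
    return sd
def fitpart(C,depth,P,ctr,ztop,cam_="wrist",rad=.033,tol=.003,dog=False,yaw0=None):
    """C=camera tuple, returns x,y,yaw of part lying flat; the dog: hub only (arm is lower than the top)"""
    v,u=np.mgrid[0:384,0:512]
    G=onz(cam_,np.c_[u.ravel(),v.ravel()],ztop,C)[:,:2]
    lab=(abs(P[...,2]-ztop)<tol).ravel().astype(float)
    k=(np.hypot(*(G-ctr).T)<rad)&np.isfinite(P[...,2].ravel())
    G=G[k];lab=lab[k];w=.0008
    def res(p):
        c,s=np.cos(p[2]),np.sin(p[2]);x=(G-p[:2])@np.array([[c,-s],[s,c]])
        return 1/(1+np.exp(np.clip(occ(x,dog,w)/w,-30,30)))-lab
    best=None
    for y0 in (np.arange(0,2*np.pi,np.pi/6) if yaw0 is None else [yaw0]):
        s=least_squares(res,[*ctr,y0],x_scale=[.001,.001,.05])
        if best is None or s.cost<best.cost: best=s
    return best.x,best.cost/len(G),len(G)
E
python3 - <<'E'
from part import *
P=np.load("P1.npy");d=np.load("w1.npy");C=cam("wrist")
for nm,c,z in (("spacer",(.441,-.195),.02),("dog",(.451,.225),.018)):
    for tol in (.0025,.004):
        x,cost,n=fitpart(C,d,P,np.array(c),z,tol=tol); print(nm,x,np.degrees(x[2])%360,cost,n)
s=r.get_state();print(s["joint_pos"])
E
```

```text
spacer [ 0.43965594 -0.19642896  6.90572764] 35.669048327410906 0.013251026755306927 2872
spacer [ 0.43971833 -0.19598985  0.63067399] 36.134957801080986 0.01581756067406981 2872
dog [0.45010644 0.22637499 5.66056007] 324.32620177313333 0.013465306665920803 2712
dog [0.45013578 0.22593061 5.65419087] 323.9612732042173 0.01627429322276329 2712
[-1.28625450e-01  2.10458246e-01  1.58074407e+00  7.81350968e-04
  1.35191171e+00 -1.70030567e+00]
```

```bash
python3 -m crank '[[[-2,-4,-0.7],0.04],[[-2,-4,-1.6],0.04],[[-2,-4,-1.6],0.04],[[-2,-4,-1.6],0.04],[[-1.5,-3.6,-1.6],0.05],[[0,0,-1.6],0],[[0,0,0],0]]'
cat > look.py <<'E'
import sys
from part import *
# look.py name x y ztop
s=r.get_state();C=cam("wrist");p,d=read_camera("wrist");P=cloud("wrist",d,C)
cv2.imwrite(f"pics/{sys.argv[1]}.png",p[:,:,::-1])
np.savez(f"{sys.argv[1]}.npz",d=d,P=P,p=p)
print(s["time"],np.round(s["ee_pos"],4),np.round(s["ee_rot"],4),"q6",s["joint_pos"][5])
if len(sys.argv)>2:
    c=np.array([float(a) for a in sys.argv[2:4]])
    for tol in (.0025,.004):
        x,cost,n=fitpart(C,d,P,c,float(sys.argv[4]),tol=tol);print(x[:2],np.degrees(x[2])%360,cost,n)
E
python3 look.py w2 .4397 -.196 .02
```

```text
time: 2.85
ee_pos: [0.4369, -0.1939, 0.1489]
ee_rot: [3.138, -0.003, -2.932]
force: [-0.7, 0.1, -0.3]
opening: 0.0856
2.85 [ 0.4369 -0.1939  0.1489] [ 3.1379e+00 -3.0000e-03 -2.9319e+00] q6 -2.344515295861579
[ 0.44039974 -0.19880711] 36.188880895000295 0.010723687754996767 4435
[ 0.44025405 -0.19883668] 36.54837149661714 0.011219505625042427 4435
```

View pics/w2.png

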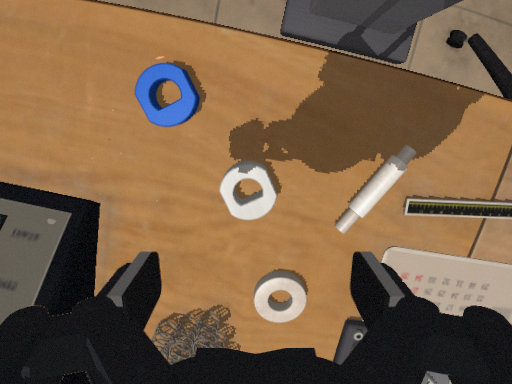

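```bash
python3 -m crank '[[[0.34,-0.49,-3],0.005],[[0,0,-4],0],[[0,0,-3.5],0],[[0,0,-2.5],0],[[0,0,-1.7],0],[[0,0,0],0]]'; python3 - <<'E'
from h import *
s=r.get_state();print(s["ee_pos"],s["ee_rot"])
E
python3 -m crank '[[[0,0,0],0],[[0,0,0],0],[[0,0,0],0],[[0,0,0],0],[[0,0,0],0],[[0,0,0],0]]' 0.45 40;
```

```text
time: 3.5
ee_pos: [0.4422, -0.1983, 0.0024]
ee_rot: [3.139, -0.002, -2.924]
force: [-0.1, -0.4, 0.5]
opening: 0.0853
[ 0.44216242 -0.19825672  0.00242446] [ 3.13887441e+00 -2.24548123e-03 -2.92371283e+00]
time: 4.1
ee_pos: [0.4437, -0.2005, 0.0052]
ee_rot: [-3.14, 0.003, -2.927]
force: [-0.6, 2.5, 6.7]
opening: 0.0474
```

```bash
python3 -m crank '[[[0,0,0],0],[[0,0,0],0]]'; python3 -m crank '[[[0,0,0.5],0],[[0,0,2],0],[[0,0,3],0],[[0,0,3],0],[[0,0,0],0]]'; python3 look.py w3
```

```text
time: 4.3
ee_pos: [0.4438, -0.2006, 0.0052]
ee_rot: [-3.14, 0.003, -2.927]
force: [-0.3, 3.3, 6.1]
opening: 0.0476
time: 4.8
ee_pos: [0.4454, -0.2024, 0.0926]
ee_rot: [-3.135, 0.007, -2.926]
force: [0.8, -0.3, -1.8]
opening: 0.0479
4.8 [ 0.4454 -0.2024  0.0926] [-3.1348  0.0068 -2.9263] q6 -2.35472532404458
```

View pics/w3.png

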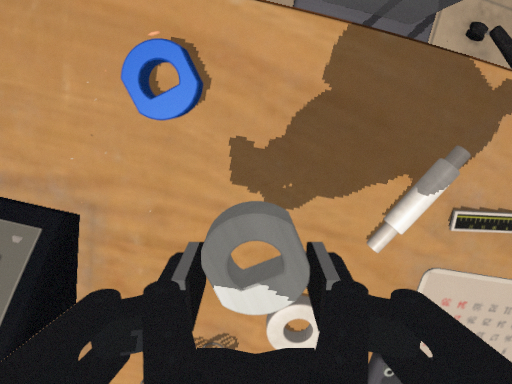

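```bash
cat > held.py <<'E'
import sys
from part import *
# held.py npz : pose of held part relative to TCP; top face plane, centre, x-axis
def heldfit(f,Hp=.02,box=(190,310,195,325),n0=None,dog=False,verbose=True,tol=.0015):
    Z=np.load(f);d=Z["d"]
    P=camera_tool=None
    K,D=camera_params("wrist")["mtx"],camera_params("wrist")["D"];HE=camera_params("wrist")["hand_eye"]
    v,u=np.mgrid[0:384,0:512]
    un=cv2.undistortPoints(np.c_[u.ravel(),v.ravel()].astype(float).reshape(-1,1,2),K,D).reshape(-1,2)
    dirs=np.c_[un,np.ones(len(un))]
    X=dirs*d.reshape(-1,1); X=X@HE[:3,:3].T+HE[:3,3]; X[d.ravel()==0]=np.nan
    dt=dirs@HE[:3,:3].T;o=HE[:3,3]
    # tool frame -> 'up' frame a: x=-tool x (front g), y=tool y , z=-tool z
    F=np.diag([-1,1,-1.]); X=X@F;dt=dt@F;o=o@F
    k=(u.ravel()>=box[0])&(u.ravel()<box[1])&(v.ravel()>=box[2])&(v.ravel()<box[3])&np.isfinite(X[:,0])
    k&=(np.hypot(X[:,0],X[:,1])<.045)&(abs(X[:,1])<.0245)&(X[:,2]>-.03)&(X[:,2]<.05)
    Q=X[k]
    rng=np.random.default_rng(0);best=(0,)
    for i in range(600):
        t=Q[rng.choice(len(Q),3,replace=False)];n=np.cross(t[1]-t[0],t[2]-t[0]);l=np.linalg.norm(n)
        if l<1e-6: continue
        n/=l;n*=np.sign(n[2]) or 1
        if n[2]<.75 or abs(n[1])>.25: continue
        c=(abs((Q-t[0])@n)<.001).sum()
        if c>best[0]: best=(c,n,t[0])
    c,n,p0=best
    for i in range(4):
        m=abs((Q-p0)@n)<.0012;p0=Q[m].mean(0);V=np.linalg.svd(Q[m]-p0,full_matrices=False)[2];n=V[2]*np.sign(V[2][2])
    pitch=np.degrees(np.arctan2(-n[0],n[2]));roll=np.degrees(np.arcsin(n[1]))
    ex=np.cross([0,1.,0],n);ex/=np.linalg.norm(ex);ey=np.cross(n,ex)
    # rays onto plane
    t=((p0-o)@n)/(dt@n);G=o+dt*t[:,None];g=np.c_[(G-p0)@ex,(G-p0)@ey]
    lab=(abs((X-p0)@n)<tol).astype(float)
    c0=np.zeros(2)
    kk=(u.ravel()>=box[0]-5)&(u.ravel()<box[1]+5)&(v.ravel()>=box[2]-5)&(v.ravel()<box[3]+5)&np.isfinite(X[:,0])&(np.hypot(*g.T)<.034)&(abs(G[:,1])<.0235)
    w=.0006
    def res(p):
        cc,s=np.cos(p[2]),np.sin(p[2]);x=(g[kk]-p[:2])@np.array([[cc,-s],[s,cc]])
        return 1/(1+np.exp(np.clip(occ(x,0,w)/w,-30,30)))-lab[kk]
    b=None
    for y0 in np.radians([-30,0,24,50]):
        s=least_squares(res,[*c0,y0],x_scale=[.001,.001,.05])
        if b is None or s.cost<b.cost:b=s
    ctr=p0+ex*b.x[0]+ey*b.x[1]
    print("n",n.round(4),"pitch(back up +)",pitch.round(2),"roll",roll.round(2),"yaw in hand",np.degrees(b.x[2]).round(2),"cost",b.cost/kk.sum(),kk.sum(),c)
    print("top centre (g,y,up) rel TCP mm",(ctr*1e3).round(2),"mid",((ctr-n*Hp/2)*1e3).round(2))
    return n,ctr,b.x[2]
if __name__=="__main__":
    heldfit(sys.argv[1],*( [float(sys.argv[2])] if len(sys.argv)>2 else []))
E
python3 held.py w3.npz
```

```text
n [-2.5e-03 -3.0e-04  1.0e+00] pitch(back up +) 0.14 roll -0.02 yaw in hand 23.91 cost 0.011880840020152147 13728 5953
top centre (g,y,up) rel TCP mm [-3.14  0.35 14.47] mid [-3.12  0.35  4.47]
```

```bash
python3 -m crank '[[[0,1,4],0],[[1,3.5,3],-0.04],[[2.4,4.2,1],-0.04],[[2.5,4.2,0],-0.05],[[2.5,4.2,0],-0.04],[[2.5,2,0],0],[[1.5,0,0],0],[[0,0,0],0]]'; python3 look.py w4; python3 held.py w4.npz
```

```text
time: 5.65
ee_pos: [0.5677, -0.0087, 0.1667]
ee_rot: [3.141, -0.001, -3.094]
force: [-1.4, -1.3, -0.8]
opening: 0.0475
5.65 [ 0.5677 -0.0087  0.1667] [ 3.1415e+00 -1.2000e-03 -3.0945e+00] q6 -1.7556964780054871
n [-1.6e-03 -7.0e-04  1.0e+00] pitch(back up +) 0.09 roll -0.04 yaw in hand 23.66 cost 0.011808160881225844 13700 6026
top centre (g,y,up) rel TCP mm [-3.17  0.29 14.43] mid [-3.16  0.3   4.43]
```

View pics/w4.png

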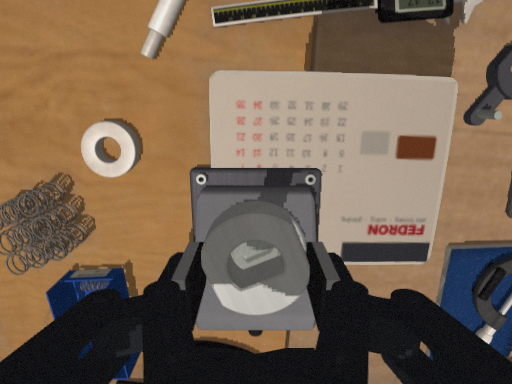

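```bash
python3 -m crank '[[[0.1,-0.2,-1],0],[[0,0,-1],0],[[0,0,-0.7],0],[[0,0,0],0]]';  python3 -m crank '[[[0,0,-0.2],0],[[0,0,0],0]]'; python3 -m crank '[[[0,0,-0.2],0],[[0,0,0],0]]'; python3 -m crank '[[[0,0,-0.2],0],[[0,0,0],0]]'
```

```text
time: 6.1
ee_pos: [0.5659, -0.0118, 0.1396]
ee_rot: [3.141, -0.004, -3.097]
force: [-0.0, 0.3, -1.5]
opening: 0.0476
time: 6.3
ee_pos: [0.5676, -0.0117, 0.1394]
ee_rot: [3.142, 0.0, -3.097]
force: [0.9, 0.2, -1.9]
opening: 0.0475
time: 6.5
ee_pos: [0.5676, -0.0115, 0.1374]
ee_rot: [3.141, 0.0, -3.096]
force: [-0.1, 0.0, -1.4]
opening: 0.0475
time: 6.7
ee_pos: [0.5675, -0.0114, 0.1351]
ee_rot: [3.141, -0.0, -3.096]
force: [-0.7, 0.8, -1.4]
opening: 0.0472
```

```bash
for i in 1 2 3 4; do python3 -m crank '[[[0,0,-0.15],0],[[0,0,0],0]]' | egrep 'ee_pos|force'; done
```

```text
ee_pos: [0.5677, -0.0115, 0.1341]
force: [-0.5, 0.7, -0.1]
ee_pos: [0.5677, -0.0115, 0.1331]
force: [-2.0, 0.2, 5.7]
ee_pos: [0.5675, -0.0115, 0.1322]
force: [-3.4, -0.2, 9.6]
ee_pos: [0.5672, -0.0113, 0.1311]
force: [-4.9, 0.9, 11.1]
```

```bash
for i in 1 2 3; do python3 -m crank '[[[0,0,-0.15],0],[[0,0,0],0]]' | egrep 'ee_pos|force'; done;  python3 look.py w5; python3 held.py w5.npz
```

```text
ee_pos: [0.5669, -0.011, 0.1294]
force: [-4.6, 1.2, 10.7]
ee_pos: [0.5666, -0.0108, 0.1277]
force: [-5.4, 2.7, 9.4]
ee_pos: [0.5664, -0.0105, 0.1261]
force: [-5.3, 2.0, 9.5]
8.1 [ 0.5664 -0.0105  0.1261] [ 3.1399e+00 -1.5000e-03 -3.0963e+00] q6 -1.7590851656621502
n [-0.3605  0.0541  0.9312] pitch(back up +) 21.16 roll 3.1 yaw in hand 19.94 cost 0.01499685641918948 14559 6514
top centre (g,y,up) rel TCP mm [-5.68  0.6  14.65] mid [-2.07  0.05  5.34]
```

View pics/w5.png

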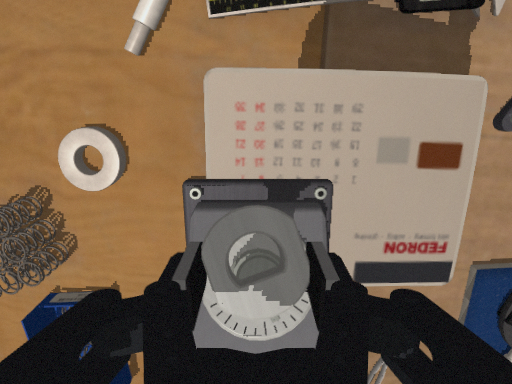

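```bash
for i in 1 2; do python3 -m crank '[[[0,0,-0.15],0],[[0,0,0],0]]' | egrep 'ee_pos|force'; done;  python3 look.py w6; python3 held.py w6.npz
```

```text
ee_pos: [0.5661, -0.0104, 0.1247]
force: [-7.1, 2.3, 11.3]
ee_pos: [0.5657, -0.0104, 0.1234]
force: [-6.8, 2.9, 12.7]
8.55 [ 0.5657 -0.0104  0.1234] [ 3.1395e+00 -2.8000e-03 -3.0963e+00] q6 -1.7592153393147834
n [-0.4696  0.0633  0.8806] pitch(back up +) 28.07 roll 3.63 yaw in hand 18.01 cost 0.016644939590878184 14613 6615
top centre (g,y,up) rel TCP mm [-6.64  0.6  14.78] mid [-1.94 -0.03  5.98]
```

```bash
python3 -m crank '[[[-0.15,0,0.5],0],[[0.3,0.2,0.1],0.06],[[0.5,0.3,0.2],0.053],[[0,0,0],0],[[0,0,0],0]]' | egrep 'ee_pos|ee_rot|force'; python3 look.py w7; python3 held.py w7.npz
```

```text
ee_pos: [0.574, -0.0066, 0.1295]
ee_rot: [-3.142, -0.0, -2.984]
force: [-0.1, 0.1, -2.1]
9.1 [ 0.574  -0.0066  0.1295] [-3.1416e+00 -5.0000e-04 -2.9843e+00] q6 -1.8606065246693808
n [-0.4166  0.0534  0.9075] pitch(back up +) 24.66 roll 3.06 yaw in hand 17.81 cost 0.015895697667143677 14622 6574
top centre (g,y,up) rel TCP mm [-6.2   0.59 14.83] mid [-2.03  0.06  5.75]
```

View pics/w7.png

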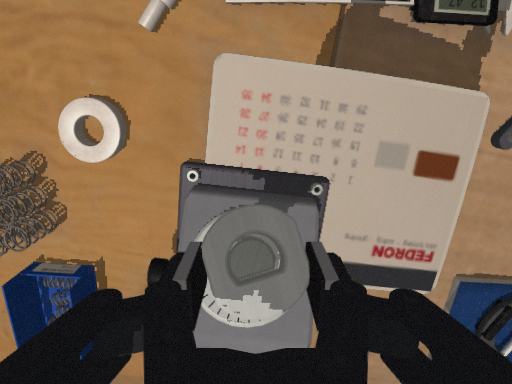

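```bash
cat > rel.py <<'E'
import sys
from held import *
POST=dict(tip=np.array([0.5767,-0.0058,0.1255]),n=np.array([-.4997,-.0234,.8659]),phi=np.radians(23.8))
def rel(f,Hp=.02,ee=None,**k):
    n,ctr,yaw=heldfit(f,Hp,**k)
    s=r.get_state(); pos=np.array(s["ee_pos"]);R_=R.from_euler('xyz',s["ee_rot"]).as_matrix()@np.diag([-1,1,-1.])
    if ee is not None: pos,R_=ee
    ex=np.cross([0,1.,0],n);ex/=np.linalg.norm(ex);ey=np.cross(n,ex)
    xp=ex*np.cos(yaw)+ey*np.sin(yaw)
    nw=R_@n;xw=R_@xp;b=pos+R_@(ctr-n*Hp)
    N=POST["n"]/np.linalg.norm(POST["n"]);e1=np.array([0,0,1.])-N*N[2];e1/=np.linalg.norm(e1);e2=np.cross(N,e1)
    d=b-POST["tip"]
    print("bottom ctr rel tip (e1,e2,n) mm",np.round([1e3*d@e1,1e3*d@e2,1e3*d@N],2))
    print("axis comp on e1,e2 (deg)",np.degrees([np.arcsin(nw@e1),np.arcsin(nw@e2)]).round(2),"flat angle err deg",np.round(np.degrees(np.arctan2(xw@e2,xw@e1)-POST["phi"]),2))
if __name__=="__main__": rel(sys.argv[1],*( [float(sys.argv[2])] if len(sys.argv)>2 else []))
E
python3 rel.py w7.npz
```

```text
n [-0.4166  0.0534  0.9075] pitch(back up +) 24.66 roll 3.06 yaw in hand 17.81 cost 0.015895697667143677 14622 6574
top centre (g,y,up) rel TCP mm [-6.2   0.59 14.83] mid [-2.03  0.06  5.75]
bottom ctr rel tip (e1,e2,n) mm [-0.33 -0.93  0.89]
axis comp on e1,e2 (deg) [5.22 0.4 ] flat angle err deg -0.15
```

```bash
python3 -m crank '[[[0.03,0.08,0],0],[[0,0,0],0]]' | egrep 'ee_pos|force'; for i in 1 2; do python3 -m crank '[[[0.1,0,-0.17],0],[[0.1,0,-0.17],0],[[0,0,0],0]]' | egrep 'ee_pos|force'; done;  python3 look.py w8; python3 rel.py w8.npz
```

```text
ee_pos: [0.5742, -0.0057, 0.1296]
force: [0.1, -0.4, -1.0]
ee_pos: [0.5768, -0.0064, 0.1265]
force: [-0.6, -1.7, -0.5]
ee_pos: [0.5788, -0.0066, 0.1228]
force: [0.6, -5.7, -1.4]
9.95 [ 0.5788 -0.0066  0.1228] [-3.1401  0.     -2.9832] q6 -1.8592276016127924
n [-0.4196  0.0538  0.9061] pitch(back up +) 24.85 roll 3.09 yaw in hand 17.75 cost 0.0160192163454141 14611 6637
top centre (g,y,up) rel TCP mm [-6.23  0.53 14.8 ] mid [-2.04 -0.01  5.74]
bottom ctr rel tip (e1,e2,n) mm [ 0.62 -1.22 -7.34]
axis comp on e1,e2 (deg) [4.98 0.47] flat angle err deg -0.13
```

```bash
python3 -m crank '[[[0,-0.1,0],0],[[0,0,0],0]]' | egrep 'ee_pos|force'; for i in 1 2 3; do python3 -m crank '[[[0.1,0,-0.17],0],[[0.1,0,-0.17],0],[[0,0,0],0]]' | egrep 'ee_pos|force'; done;  python3 look.py w9; python3 rel.py w9.npz
```

```text
ee_pos: [0.5787, -0.0067, 0.1229]
force: [1.5, -2.5, -1.8]
ee_pos: [0.5805, -0.0067, 0.1194]
force: [0.7, -3.8, -2.0]
ee_pos: [0.5824, -0.0067, 0.1159]
force: [-0.2, -4.3, -1.1]
ee_pos: [0.5842, -0.0067, 0.1124]
force: [-0.7, -3.5, -2.3]
11.1 [ 0.5842 -0.0067  0.1124] [ 3.1413e+00 -7.0000e-04 -2.9833e+00] q6 -1.85963048189164
n [-0.4241  0.0555  0.9039] pitch(back up +) 25.13 roll 3.18 yaw in hand 17.58 cost 0.037481341728063444 14607 6835
top centre (g,y,up) rel TCP mm [-6.25  0.56 14.72] mid [-2.    0.    5.69]
bottom ctr rel tip (e1,e2,n) mm [  0.22  -1.55 -19.1 ]
axis comp on e1,e2 (deg) [4.74 0.45] flat angle err deg -0.37
```

```bash
python3 -m crank '[[[0.1,-0.05,-0.17],0],[[0.1,0,-0.17],0],[[0.1,0,-0.17],0],[[0.1,0,-0.17],0],[[0.1,0,-0.17],0],[[0,0,0],0]]' | egrep 'ee_pos|force';python3 -m crank '[[[0.1,0,-0.17],0],[[0.1,0,-0.17],0],[[0.1,0,-0.17],0],[[0.1,0,-0.17],0],[[0.1,0,-0.17],0],[[0,0,0],0]]' | egrep 'ee_pos|force'; python3 look.py w10; python3 rel.py w10.npz
```

```text
ee_pos: [0.5891, -0.0068, 0.1037]
force: [-1.3, -1.9, -3.0]
ee_pos: [0.5941, -0.0069, 0.0953]
force: [-3.4, 0.7, -3.4]
12.35 [ 0.5941 -0.0069  0.0953] [ 3.1407e+00 -8.0000e-04 -2.9835e+00] q6 -1.8582251247352373
n [-0.4271  0.0544  0.9026] pitch(back up +) 25.32 roll 3.12 yaw in hand 17.49 cost 0.025338881290137227 14559 6140
top centre (g,y,up) rel TCP mm [-6.62  0.76 14.61] mid [-2.35  0.22  5.58]
bottom ctr rel tip (e1,e2,n) mm [ -0.15  -2.05 -38.77]
axis comp on e1,e2 (deg) [4.57 0.34] flat angle err deg -0.5
```

View pics/w10.png

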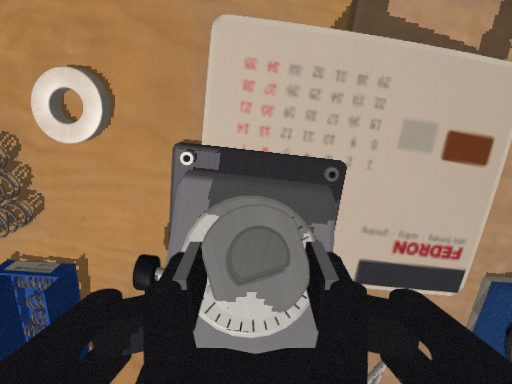

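```bash
python3 -m crank '[[[0.1,0,-0.17],0],[[0.1,0,-0.17],0],[[0.1,0,-0.17],0],[[0.1,0,-0.17],0],[[0.1,0,-0.17],0],[[0,0,0],0]]' | egrep 'ee_pos|force';python3 -m crank '[[[0.1,0,-0.17],0],[[0.1,0,-0.17],0],[[0.05,0,-0.09],0],[[0,0,0],0]]' | egrep 'ee_pos|force';  for i in 1 2; do python3 -m crank '[[[0.05,0,-0.09],0],[[0.05,0,-0.09],0],[[0,0,0],0]]' | egrep 'ee_pos|force'; done; python3 look.py w11; python3 rel.py w11.npz
```

```text
ee_pos: [0.5991, -0.0069, 0.0868]
force: [-4.1, 1.5, -4.0]
ee_pos: [0.6015, -0.0068, 0.0827]
force: [-4.2, 1.6, -2.6]
ee_pos: [0.6024, -0.0068, 0.081]
force: [-4.9, 1.8, -2.8]
ee_pos: [0.6035, -0.0068, 0.0792]
force: [-5.0, 2.2, -3.0]
14.0 [ 0.6035 -0.0068  0.0792] [ 3.1405e+00 -9.0000e-04 -2.9835e+00] q6 -1.8562001432974276
n [-0.4298  0.055   0.9012] pitch(back up +) 25.5 roll 3.15 yaw in hand 17.89 cost 0.05599963767580044 14251 5360
top centre (g,y,up) rel TCP mm [-6.68  0.75 14.55] mid [-2.38  0.2   5.54]
bottom ctr rel tip (e1,e2,n) mm [ -0.12  -2.31 -57.41]
axis comp on e1,e2 (deg) [4.4  0.35] flat angle err deg -0.11
```

```bash
for i in 1 2 3; do python3 -m crank '[[[0.05,0,-0.09],0],[[0,0,0],0]]' | egrep 'ee_pos|force'; done; python3 look.py w12; python3 rel.py w12.npz
```

```text
ee_pos: [0.6037, -0.0069, 0.0788]
force: [-7.1, 2.0, 0.1]
ee_pos: [0.6038, -0.0069, 0.0786]
force: [-8.5, 1.7, 5.1]
ee_pos: [0.6037, -0.0068, 0.0782]
force: [-10.1, 1.9, 8.8]
14.65 [ 0.6037 -0.0068  0.0782] [ 3.1406e+00 -2.7000e-03 -2.9830e+00] q6 -1.8561198338257265
n [-0.4675  0.0636  0.8817] pitch(back up +) 27.93 roll 3.64 yaw in hand 18.0 cost 0.05543936013042061 14269 5404
top centre (g,y,up) rel TCP mm [-6.92  0.82 14.54] mid [-2.24  0.18  5.72]
bottom ctr rel tip (e1,e2,n) mm [  0.26  -2.48 -58.34]
axis comp on e1,e2 (deg) [2.03 0.6 ] flat angle err deg -0.15
```

```bash
python3 -m crank '[[[0.05,0,-0.09],0],[[0,0,0],0]]' | egrep 'ee_pos|force'; python3 -m crank '[[[0.05,0,-0.09],0],[[0,0,0],0]]' | egrep 'ee_pos|force';python3 -m crank '[[[0,0,0],0],[[0,0,0],0],[[0,0,0],0],[[0,0,0],0],[[-0.3,0,1],0],[[-1,0,3],0],[[-2,0,4],0],[[-2,0,4],0]]' 1| egrep 'ee_pos|force|open';python3 -m crank '[[[-1,0,2],0],[[0,0,0],0]]'; python3 look.py w13
```

```text
ee_pos: [0.6037, -0.0068, 0.078]
force: [-12.4, 1.7, 12.4]
ee_pos: [0.6036, -0.0068, 0.0776]
force: [-14.2, 1.5, 16.5]
ee_pos: [0.5528, -0.0073, 0.1962]
force: [0.6, -0.3, -0.2]
opening: 0.0856
time: 16.1
ee_pos: [0.5443, -0.0074, 0.2194]
ee_rot: [-3.139, 0.008, -2.983]
force: [0.4, -0.6, 0.4]
opening: 0.0853
16.1 [ 0.5443 -0.0074  0.2194] [-3.1392  0.0076 -2.9834] q6 -1.8704588176299006
```

View pics/w13.png

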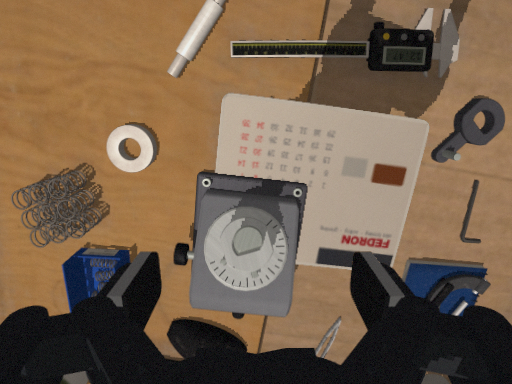

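```bash
cat > fit2.py <<'E'
import sys
from h import *
from scipy.optimize import least_squares
Z=np.load(sys.argv[1]);P=Z["P"];p=Z["p"]
n=np.array([-.4997,-.0234,.8659]);n/=np.linalg.norm(n);tip0=np.array([0.5767,-0.0058,0.1255])
e1=np.array([0,0,1.])-n*n[2];e1/=np.linalg.norm(e1);e2=np.cross(n,e1)
ok=np.isfinite(P[...,0]);q=P-tip0;h=q@n;a1=q@e1;a2=q@e2;rr=np.hypot(a1,a2)
tip=ok&(rr<.02)&(h>-.006)&(h<.006)
print("tip h med",np.median(h[tip]))
cs=cv2.findContours((cv2.morphologyEx(tip.astype(np.uint8),cv2.MORPH_CLOSE,np.ones((3,3)))).astype(np.uint8),cv2.RETR_EXTERNAL,cv2.CHAIN_APPROX_NONE)[0];cc=max(cs,key=len)[:,0]
a=np.c_[a1[cc[:,1],cc[:,0]],a2[cc[:,1],cc[:,0]]];a=a[np.isfinite(a[:,0])]
def res(v):
    x=a-v[:2]; return np.maximum(np.hypot(x[:,0],x[:,1])-v[3],x@[np.cos(v[2]),np.sin(v[2])]-v[4])
b=None
for ph in (-.7,-.3,0.1,.45):
    s=least_squares(res,[*a.mean(0),ph,0.0115,0.0065],loss='soft_l1',f_scale=.0003)
    if b is None or s.cost<b.cost:b=s
s=b
print("tip ctr e1,e2",s.x[:2],"phi deg",np.degrees(s.x[2]),"R,f",s.x[3:])
for lo,hi in ((.013,.024),(.026,.042)):
    m=ok&(rr>lo)&(rr<hi)
    hist,ed=np.histogram(h[m],np.arange(-.08,.03,.002));print((lo,hi),[(round(ed[i],3),hist[i]) for i in range(len(hist)) if hist[i]>8])
ys,xs=np.nonzero(ok&(rr<.05));x0,x1,y0,y1=xs.min(),xs.max(),ys.min(),ys.max()
crop(p,sys.argv[1][:-4]+"z",x0,y0,x1,y1,5)
# plane fit of top ring
for lo,hi in ((-.060,-.053),(-.040,-.034),(-.023,-.017)):
    m=ok&(rr>.013)&(rr<.024)&(h>lo)&(h<hi)
    if m.sum()>100:
        Q=P[m];V=np.linalg.svd(Q-Q.mean(0),full_matrices=False)[2][2];V*=np.sign(V[2]);print("ring plane",(lo,hi),m.sum(),np.median(h[m]),"tilt vs n",np.degrees(np.arccos(min(1,V@n))))
E
python3 fit2.py w13.npz; python3 -c "
import numpy as np
Z=np.load('w1.npy');P=np.load('P1.npy');import cv2
np.savez('w1.npz',P=P,d=Z,p=cv2.imread('pics/w1.png')[:,:,::-1])"; python3 fit2.py w1.npz
```

```text
tip h med -0.0008534067783254489
tip ctr e1,e2 [ 0.00120104 -0.00186313] phi deg 22.662105927603893 R,f [0.01173856 0.0066468 ]
(0.013, 0.024) [(np.float64(-0.042), np.int64(60)), (np.float64(-0.04), np.int64(1045)), (np.float64(-0.038), np.int64(188)), (np.float64(-0.004), np.int64(12)), (np.float64(-0.002), np.int64(18))]
(0.026, 0.042) [(np.float64(-0.078), np.int64(123)), (np.float64(-0.076), np.int64(2033)), (np.float64(-0.074), np.int64(735)), (np.float64(-0.068), np.int64(20)), (np.float64(-0.062), np.int64(22)), (np.float64(-0.04), np.int64(26))]
ring plane (-0.04, -0.034) 1234 -0.038731305299316704 tilt vs n 0.16223466632966735
tip h med 2.2477802966696435e-05
tip ctr e1,e2 [ 8.48428927e-07 -3.59643854e-05] phi deg 23.467457230849714 R,f [0.01159346 0.00689163]
(0.013, 0.024) [(np.float64(-0.076), np.int64(73)), (np.float64(-0.074), np.int64(228)), (np.float64(-0.072), np.int64(11)), (np.float64(-0.068), np.int64(40)), (np.float64(-0.066), np.int64(191)), (np.float64(-0.064), np.int64(32)), (np.float64(-0.06), np.int64(128)), (np.float64(-0.058), np.int64(154))]
(0.026, 0.042) [(np.float64(-0.078), np.int64(18)), (np.float64(-0.076), np.int64(930)), (np.float64(-0.074), np.int64(1909)), (np.float64(-0.072), np.int64(67)), (np.float64(-0.068), np.int64(11)), (np.float64(-0.066), np.int64(15)), (np.float64(-0.06), np.int64(9))]
ring plane (-0.06, -0.053) 282 -0.05790323180317528 tilt vs n 0.6206539959361015
```

View pics/w13z.png

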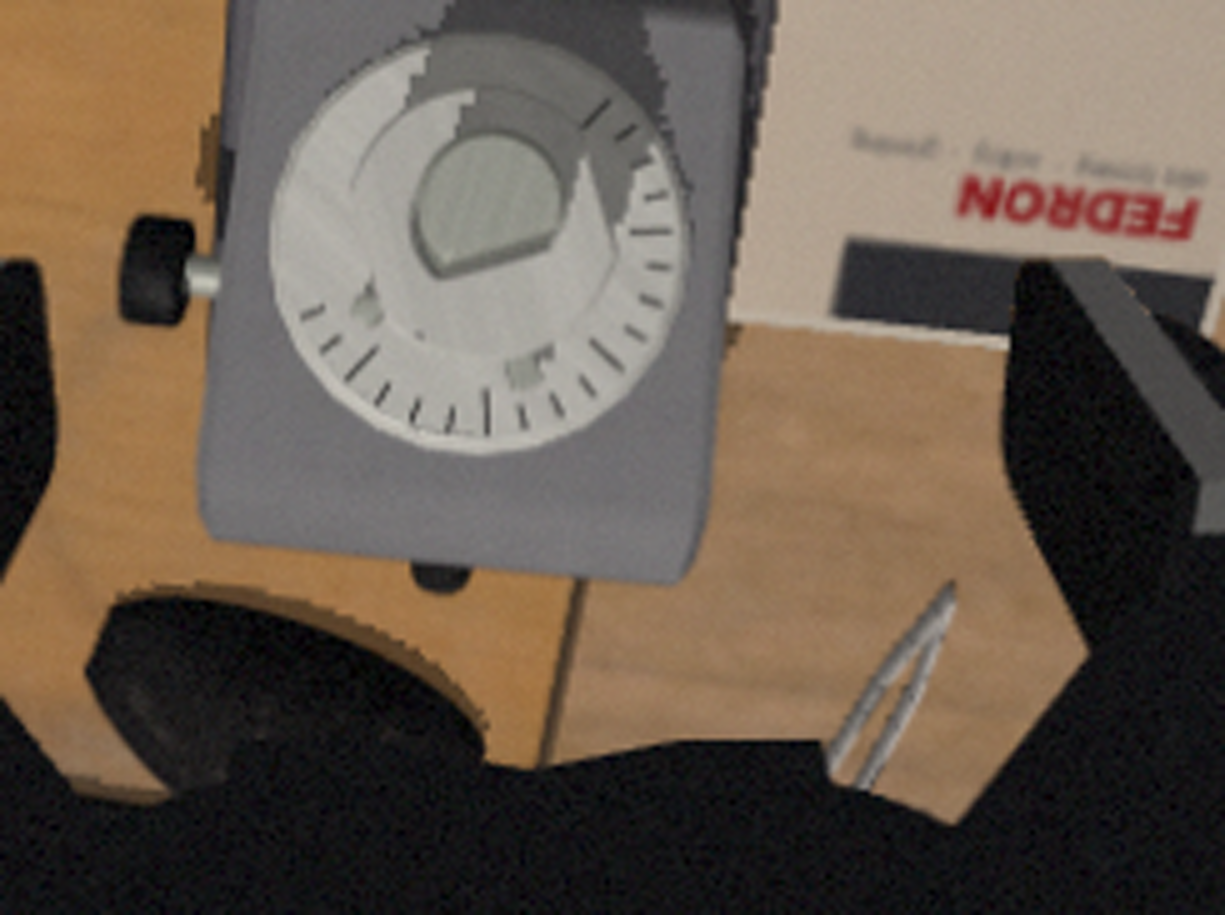

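```bash
python3 -m crank '[[[-1.2,2.9,0],-0.149],[[-1.2,2.9,0],-0.149],[[-1.2,2.9,0],-0.149],[[-1.2,2.9,-1],-0.149],[[-1.2,2.9,-1],-0.149],[[-1.2,2.9,-1],-0.149],[[-1.2,2.9,-2],-0.149],[[-1,2.9,-2],-0.149]]' | egrep 'ee_pos|rot';python3 -m crank '[[[0,0,0],0],[[0,0,0],0]]'; python3 look.py w14 .451 .226 .018
```

```text
ee_pos: [0.4485, 0.2259, 0.143]
ee_rot: [-3.14, -0.0, 2.102]
time: 17.15
ee_pos: [0.4488, 0.2249, 0.1433]
ee_rot: [-3.139, -0.0, 2.111]
force: [-0.0, -0.4, 1.1]
opening: 0.0856
17.15 [0.4488 0.2249 0.1433] [-3.1385e+00 -1.0000e-04  2.1112e+00] q6 -0.21389397334532975
[0.4523563  0.22630671] 324.0790205953112 0.010728355376983556 4561
[0.45224579 0.22642482] 324.0872026352692 0.011146370473656204 4561
```

View pics/w14.png

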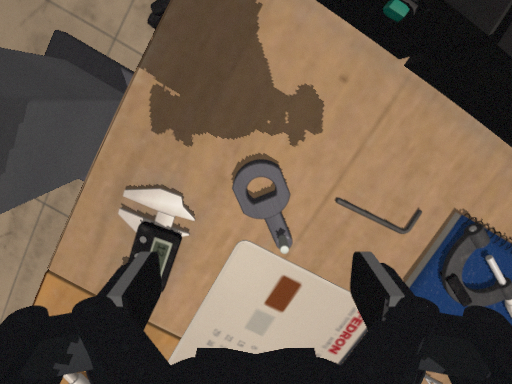

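```bash
python3 -m crank '[[[0.3,0.14,-3],0],[[0,0,-4],0],[[0,0,-3.5],0],[[0,0,-2.2],0],[[0,0,-0.8],0],[[0,0,0],0],[[0,0,0],0]]' 0.85 40| egrep 'ee_pos|rot|force'; python3 -m crank '[[[0,0,0],0],[[0,0,0],0],[[0,0,0],0],[[0,0,0],0],[[0,0,0],0],[[0,0,0],0]]' 0.45 40;python3 -m crank '[[[0,0,0.5],0],[[0,0,2],0],[[0,0,3],0],[[0,0,3],0],[[0,0,0],0]]'; python3 look.py w15; python3 held.py w15.npz .018
```

```text
ee_pos: [0.4539, 0.2261, 0.011]
ee_rot: [3.139, 0.001, 2.107]
force: [-0.2, 0.1, 0.4]
time: 18.5
ee_pos: [0.4535, 0.2264, 0.0117]
ee_rot: [3.139, 0.001, 2.109]
force: [-0.4, -0.6, 5.8]
opening: 0.0461
time: 19.0
ee_pos: [0.4554, 0.2273, 0.0991]
ee_rot: [3.132, 0.002, 2.108]
force: [0.7, 0.6, -1.8]
opening: 0.0456
19.0 [0.4554 0.2273 0.0991] [3.1324e+00 1.9000e-03 2.1080e+00] q6 -0.21110502225778374
n [ 0.0378 -0.0029  0.9993] pitch(back up +) -2.17 roll -0.17 yaw in hand 23.43 cost 0.012312490583396427 11993 5201
top centre (g,y,up) rel TCP mm [-0.68 -0.39  5.91] mid [-1.02 -0.36 -3.08]
```

View pics/w15.png

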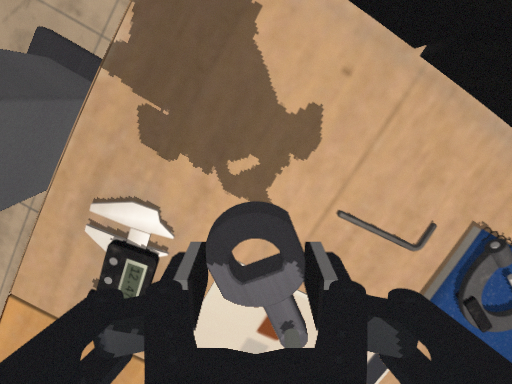

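```bash
python3 -m crank '[[[0,0,-3],0],[[0,0,-3],0],[[0,0,-2],0],[[0,0,-0.4],0],[[0,0,0],0]]' | egrep 'ee_pos|force'; python3 -m crank '[[[0,0,0],0],[[0,0,0],0],[[0,0,0],0],[[0,0,-0.4],0],[[0,0,-0.4],0],[[0,0,0],0]]' 0.7 | egrep 'ee_pos|force|open';  python3 -m crank '[[[0,0,0],0],[[0,0,0],0],[[0,0,0],0],[[0,0,0],0],[[0,0,0],0]]' 0.45 40;python3 -m crank '[[[0,0,0.5],0],[[0,0,2],0],[[0,0,3],0],[[0,0,3],0],[[0,0,0],0]]'; python3 look.py w16; python3 held.py w16.npz .018
```

```text
ee_pos: [0.4511, 0.2258, 0.0097]
force: [0.3, -0.0, -1.3]
ee_pos: [0.4519, 0.226, 0.0024]
force: [-0.8, 1.1, -0.5]
opening: 0.0598
time: 20.65
ee_pos: [0.4522, 0.2261, 0.0031]
ee_rot: [-3.141, 0.0, 2.108]
force: [-1.0, -0.3, 5.1]
opening: 0.0468
time: 21.15
ee_pos: [0.4556, 0.2274, 0.0915]
ee_rot: [3.133, 0.002, 2.108]
force: [0.8, 0.3, -1.8]
opening: 0.047
21.15 [0.4556 0.2274 0.0915] [3.1326e+00 1.8000e-03 2.1077e+00] q6 -0.21103269143583342
n [ 0.003  -0.0018  1.    ] pitch(back up +) -0.17 roll -0.1 yaw in hand 20.67 cost 0.012280239016014141 13229 5868
top centre (g,y,up) rel TCP mm [-0.07 -0.34 14.64] mid [-0.1  -0.32  5.64]
```

```bash
python3 -m crank '[[[0,0,3],0],[[0,-1,3],0.06],[[0.9,-3,1.5],0.146],[[1.5,-3.1,0],0.146],[[1.5,-3.2,0],0.146],[[1.5,-3.2,0],0.146],[[1.5,-3.2,0],0.146],[[1.5,-3.2,0],0.146]]' | egrep 'ee_pos|rot'; python3 -m crank '[[[1.4,-3,0],0.145],[[1.2,-1.5,0],0],[[0,0,0],0],[[0,0,0],0]]' | egrep 'ee_pos|rot';python3 look.py w17; python3 held.py w17.npz .018
```

```text
ee_pos: [0.5359, 0.0259, 0.161]
ee_rot: [3.141, -0.003, 3.05]
ee_pos: [0.5617, -0.0172, 0.1617]
ee_rot: [3.14, -0.003, -3.097]
22.4 [ 0.5617 -0.0172  0.1617] [ 3.1399e+00 -2.8000e-03 -3.0970e+00] q6 -1.7709560345848476
n [ 0.0048 -0.0034  1.    ] pitch(back up +) -0.27 roll -0.2 yaw in hand 21.03 cost 0.012211932677882533 13228 5869
top centre (g,y,up) rel TCP mm [-0.1   0.23 14.59] mid [-0.14  0.26  5.59]
```

View pics/w17.png

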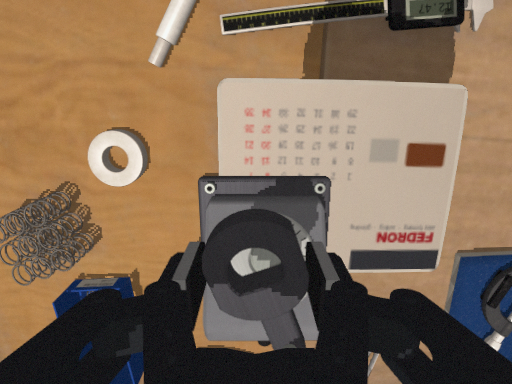

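```bash
python3 -m crank '[[[0.6,0.1,-1],0],[[0,0,-1],0],[[0,0,-0.6],0],[[0,0,0],0],[[0,0,0],0]]'| egrep 'ee_pos|force'; for i in 1 2 3 4 5 6 ; do python3 -m crank '[[[0,0,-0.15],0],[[0,0,0],0]]' | egrep 'ee_pos|force'; done; python3 look.py w18; python3 held.py w18.npz .018
```

```text
ee_pos: [0.5682, -0.0165, 0.1366]
force: [-0.7, -0.2, -1.6]
ee_pos: [0.5685, -0.0169, 0.1356]
force: [-0.3, -0.6, -1.6]
ee_pos: [0.5684, -0.0169, 0.1339]
force: [0.6, -0.3, -1.9]
ee_pos: [0.5685, -0.0169, 0.1325]
force: [-0.1, 0.3, -0.9]
ee_pos: [0.5685, -0.0168, 0.1316]
force: [-1.7, -1.0, 4.7]
ee_pos: [0.5684, -0.0168, 0.1309]
force: [-3.1, -0.3, 8.8]
ee_pos: [0.5682, -0.0167, 0.1301]
force: [-5.4, 0.6, 12.5]
24.15 [ 0.5682 -0.0167  0.1301] [-3.1415e+00  8.0000e-04 -3.0942e+00] q6 -1.770095874181359
n [-0.0962  0.014   0.9953] pitch(back up +) 5.52 roll 0.8 yaw in hand 20.58 cost 0.01390171170144732 13570 6124
top centre (g,y,up) rel TCP mm [-0.66  0.32 14.66] mid [0.21 0.2  5.7 ]
```

```bash
for i in 1 2 3 4 5 ; do python3 -m crank '[[[0,0,-0.15],0],[[0,0,0],0]]' | egrep 'ee_pos|force'; done; python3 look.py w19; python3 held.py w19.npz .018
```

```text
ee_pos: [0.5678, -0.0165, 0.1289]
force: [-6.4, 1.0, 15.2]
ee_pos: [0.5675, -0.016, 0.127]
force: [-6.6, 2.4, 13.6]
ee_pos: [0.5673, -0.0157, 0.1255]
force: [-6.6, 2.5, 13.2]
ee_pos: [0.567, -0.0155, 0.1241]
force: [-6.8, 1.3, 16.2]
ee_pos: [0.5666, -0.0154, 0.1228]
force: [-7.7, 3.5, 17.2]
25.2 [ 0.5666 -0.0154  0.1228] [ 3.1390e+00 -2.1000e-03 -3.0942e+00] q6 -1.7704209491515055
n [-0.4301  0.0632  0.9006] pitch(back up +) 25.53 roll 3.62 yaw in hand 11.26 cost 0.01784741869674209 14197 6559
top centre (g,y,up) rel TCP mm [-3.9   0.62 15.65] mid [-0.03  0.05  7.54]
```

```bash
python3 -m crank '[[[-0.3,0,2],0],[[-1,1,2],0],[[-1.5,3.5,0],0],[[-1.5,4,0],0],[[-1.5,4,0],0],[[-1.5,4,-1],0],[[-1.5,4,-2],0],[[-1.5,3.5,-3],0]]' | egrep 'ee_pos|rot'; python3 -m crank '[[[-1,0,-4],0],[[0,0,-2],0],[[0,0,0],0],[[0,0,0],0]]' | egrep 'ee_pos|rot|force'
```

```text
ee_pos: [0.4663, 0.2255, 0.1011]
ee_rot: [3.14, 0.005, -3.094]
ee_pos: [0.4561, 0.2233, 0.0406]
ee_rot: [3.141, 0.0, -3.094]
force: [-0.0, -0.4, -2.0]
```

```bash
python3 -m crank '[[[0,0,-2],0],[[0,0,-0.8],0],[[0,0,-0.2],0],[[0,0,0],0]]' | egrep 'ee_pos|force'; python3 -m crank '[[[0,0,-0.2],0],[[0,0,-0.2],0],[[0,0,0],0]]' | egrep 'ee_pos|force';python3 -m crank '[[[0,0,-0.2],0],[[0,0,0],0]]' | egrep 'ee_pos|force'
```

```text
ee_pos: [0.4561, 0.2231, 0.011]
force: [0.2, -0.2, -1.4]
ee_pos: [0.4579, 0.223, 0.0081]
force: [0.7, -3.8, 7.5]
ee_pos: [0.4586, 0.2228, 0.0066]
force: [3.0, -5.3, 9.7]
```

```bash
python3 -m crank '[[[0,0,-0.2],0],[[0,0,-0.1],0],[[0,0,0],0]]' | egrep 'ee_pos|force';python3 -m crank '[[[0,0,0],0],[[0,0,0],0],[[0,0,0],0],[[0,0,0],0],[[0,0,3],0],[[0,0,4],0],[[0,0,3],0],[[0,0,0],0]]' 0.85 | egrep 'ee_pos|force|open'; python3 -m crank '[[[0,0,2],0],[[0,0,0],0]]' | egrep 'ee_pos|rot|force'; python3 look.py w20 .458 .223 .018
```

```text
ee_pos: [0.459, 0.2229, 0.0038]
force: [2.4, -4.3, 10.6]
ee_pos: [0.4584, 0.2244, 0.1053]
force: [0.4, -0.3, 0.2]
opening: 0.0723
ee_pos: [0.4564, 0.2236, 0.1224]
ee_rot: [3.141, 0.003, -3.094]
force: [0.6, -0.4, 0.6]
28.65 [0.4564 0.2236 0.1224] [ 3.1406e+00  2.9000e-03 -3.0943e+00] q6 -1.2996949512336096
[0.46005583 0.22311883] 3.6852661422522384 0.01086113343021917 5236
[0.4598907  0.22310448] 3.762071638604128 0.01127664270308201 5236
```

View pics/w20.png

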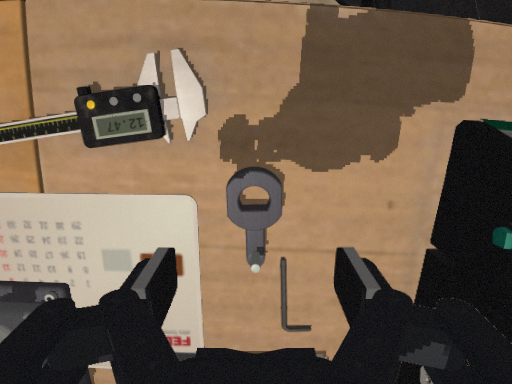

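```bash
python3 -m crank '[[[0.35,-0.05,0],-0.14],[[0,0,-1],-0.14],[[0,0,-4],-0.139],[[0,0,-4],0],[[0,0,-2.3],0],[[0,0,-0.7],0],[[0,0,0],0],[[0,0,0],0]]' | egrep 'ee_pos|rot|force'; python3 - <<'E'
from h import *
s=r.get_state();print(s["ee_pos"],s["ee_rot"])
E
```

```text
ee_pos: [0.4595, 0.2229, 0.0018]
ee_rot: [3.141, 0.001, 2.77]
force: [0.8, 0.0, 0.3]
[0.45954071 0.22289478 0.00176584] [3.14088847e+00 7.27088228e-04 2.76979773e+00]
```

```bash
python3 -m crank '[[[0,0,0],0],[[0,0,0],0],[[0,0,0],0],[[0,0,0],0],[[0,0,0],0]]' 0.45 40| egrep 'ee_pos|rot|open'; python3 -m crank '[[[0,0,0.5],0],[[0,0,2],0],[[0,0,3],0],[[0,0,3],0],[[0,0,0],0]]'| egrep 'ee_pos|rot|open'; python3 look.py w21; python3 held.py w21.npz .018
```

```text
ee_pos: [0.46, 0.2232, 0.003]
ee_rot: [3.139, 0.002, 2.77]
opening: 0.0476
ee_pos: [0.4618, 0.2237, 0.0905]
ee_rot: [3.136, 0.007, 2.77]
opening: 0.0479
30.5 [0.4618 0.2237 0.0905] [3.1359 0.0069 2.7698] q6 -0.883742147408935
n [0.0057 0.0031 1.    ] pitch(back up +) -0.33 roll 0.18 yaw in hand 25.84 cost 0.01170760775108022 13198 5781
top centre (g,y,up) rel TCP mm [-1.000e-02  5.000e-02  1.462e+01] mid [-0.07  0.02  5.62]
```

```bash
python3 -m crank '[[[0,0,3],0],[[0,-1,3],0.02],[[0.9,-3.2,1.2],0.08],[[1.5,-3.2,0],0.08],[[1.5,-3.3,0],0.08],[[1.5,-3.3,0],0.08],[[1.5,-3.3,0],0.078],[[1.5,-3.3,0],0]]' | egrep 'ee_pos|rot'; python3 -m crank '[[[1.4,-2,0],0],[[1,-1.1,-1],0],[[0,0,-1.2],0],[[0,0,0],0],[[0,0,0],0]]' | egrep 'ee_pos|rot|force'
```

```text
ee_pos: [0.5421, 0.0154, 0.1567]
ee_rot: [3.141, -0.003, -3.094]
ee_pos: [0.5652, -0.0129, 0.1351]
ee_rot: [3.14, -0.004, -3.094]
force: [0.6, 0.7, -0.3]
```

```bash
python3 -m crank '[[[0.3,0,0],0],[[0,0,-0.15],0],[[0,0,0],0]]'| egrep 'ee_pos|force'; for i in 1 2 3 4 ; do python3 -m crank '[[[0,0,-0.15],0],[[0,0,-0.15],0],[[0,0,0],0]]' | egrep 'ee_pos|force'; done; python3 look.py w22; python3 held.py w22.npz .018
```

```text
ee_pos: [0.5699, -0.0137, 0.1352]
force: [-0.1, -0.6, -1.5]
ee_pos: [0.5699, -0.0142, 0.1322]
force: [-0.8, 1.3, 1.4]
ee_pos: [0.5697, -0.0142, 0.1309]
force: [-3.8, 0.9, 11.6]
ee_pos: [0.5693, -0.0141, 0.129]
force: [-7.5, 1.9, 17.0]
ee_pos: [0.5687, -0.0136, 0.1256]
force: [-7.0, 2.4, 16.0]
33.35 [ 0.5687 -0.0136  0.1256] [ 3.1403e+00 -7.0000e-04 -3.0954e+00] q6 -1.764411768171735
n [-0.3242  0.0435  0.945 ] pitch(back up +) 18.93 roll 2.49 yaw in hand 22.16 cost 0.014829360877394046 14056 6379
top centre (g,y,up) rel TCP mm [-2.57  0.53 15.48] mid [0.35 0.14 6.98]
```

```bash
for i in 1 2 ; do python3 -m crank '[[[0,0,-0.15],0],[[0,0,-0.15],0],[[0,0,0],0]]' | egrep 'ee_pos|force'; done; python3 look.py w23; python3 held.py w23.npz .018
```

```text
ee_pos: [0.5682, -0.0135, 0.1229]
force: [-7.7, 2.3, 18.4]
ee_pos: [0.5678, -0.0136, 0.1205]
force: [-10.8, 2.1, 22.7]
34.0 [ 0.5678 -0.0136  0.1205] [ 3.1405e+00 -2.2000e-03 -3.0949e+00] q6 -1.7646791332090752
n [-0.5007  0.0264  0.8652] pitch(back up +) 30.06 roll 1.51 yaw in hand 18.9 cost 0.015597318292924729 14276 6680
top centre (g,y,up) rel TCP mm [-4.61  0.41 16.86] mid [-0.1   0.17  9.08]
```

```bash
python3 - <<'E'
s=open('rel.py').read()
s=s.replace('tip=np.array([0.5767,-0.0058,0.1255])','tip=np.array([0.5767,-0.0058,0.1255])+np.array([.0003*.866,-.0016,.00015])-.0007*np.array([-.5,-.023,.866])').replace('radians(23.8)','radians(23.2)')
open('rel.py','w').write(s)
E
python3 rel.py w23.npz .018; python3 -m crank '[[[-0.3,0,0.5],0],[[-0.1,0,0.3],0.085],[[0,0,0],0],[[0,0,0],0]]'| egrep 'ee_pos|rot|force';python3 look.py w24;python3 rel.py w24.npz .018
```

```text
n [-0.5007  0.0264  0.8652] pitch(back up +) 30.06 roll 1.51 yaw in hand 18.9 cost 0.015597318292924729 14276 6680
top centre (g,y,up) rel TCP mm [-4.61  0.41 16.86] mid [-0.1   0.17  9.08]
bottom ctr rel tip (e1,e2,n) mm [-6.34 -5.89 -0.12]
axis comp on e1,e2 (deg) [0.09 1.47] flat angle err deg -4.35
ee_pos: [0.5659, -0.0144, 0.1245]
ee_rot: [3.141, -0.0, -3.012]
force: [0.5, 0.2, -1.0]
34.45 [ 0.5659 -0.0144  0.1245] [ 3.1415e+00 -3.0000e-04 -3.0122e+00] q6 -1.8486500499440626
n [-0.4615  0.0226  0.8869] pitch(back up +) 27.49 roll 1.3 yaw in hand 19.29 cost 0.016700091852431816 14289 6674
top centre (g,y,up) rel TCP mm [-4.21  0.4  16.8 ] mid [-0.05  0.2   8.81]
bottom ctr rel tip (e1,e2,n) mm [-6.57 -6.12  4.04]
axis comp on e1,e2 (deg) [ 2.54 -0.91] flat angle err deg 0.32
```

```bash
python3 -m crank '[[[0.27,0.32,0.16],0],[[0.27,0.32,0.16],0],[[0,0,0],0],[[0,0,0],0]]'| egrep 'ee_pos|rot|force';python3 look.py w25;python3 rel.py w25.npz .018; python3 - <<'E'
from h import *
crop(cv2.imread("pics/w25.png")[:,:,::-1],"w25z",185,180,335,340,5)
E
```

```text
ee_pos: [0.5715, -0.0078, 0.1281]
ee_rot: [3.142, 0.0, -3.01]
force: [-0.9, -0.7, -1.5]
34.9 [ 0.5715 -0.0078  0.1281] [ 3.1416  0.     -3.0101] q6 -1.8375648849971506
n [-0.4616  0.0215  0.8868] pitch(back up +) 27.5 roll 1.23 yaw in hand 18.69 cost 0.016906679957989456 14262 6600
top centre (g,y,up) rel TCP mm [-4.21  0.43 16.8 ] mid [-0.05  0.24  8.82]
bottom ctr rel tip (e1,e2,n) mm [0.24 0.26 4.28]
axis comp on e1,e2 (deg) [ 2.52 -1.01] flat angle err deg -0.21
```

View pics/w25z.png

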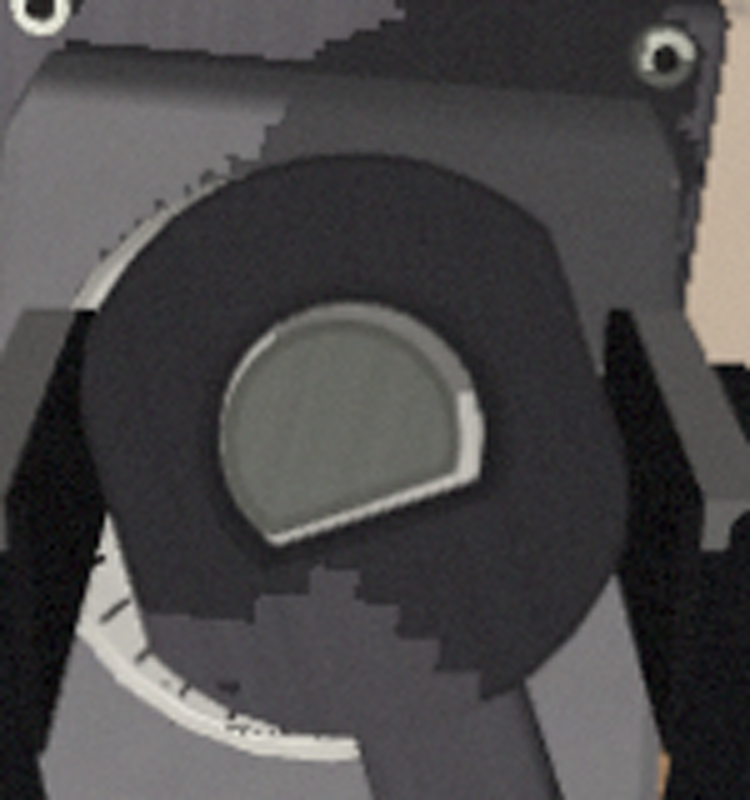

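```bash
python3 -m crank '[[[0.1,-0.03,-0.17],0],[[0.1,0,-0.17],0],[[0.05,0,-0.09],0],[[0,0,0],0]]' | egrep 'ee_pos|force'; for i in 1 2 3; do python3 -m crank '[[[0.1,0,-0.17],0],[[0.1,0,-0.17],0],[[0,0,0],0]]' | egrep 'ee_pos|force'; done;  python3 look.py w26; python3 rel.py w26.npz .018
```

```text
ee_pos: [0.5738, -0.0083, 0.1236]
force: [-0.2, 0.4, -1.9]
ee_pos: [0.5758, -0.0082, 0.1202]
force: [0.7, -0.2, -2.4]
ee_pos: [0.5778, -0.0082, 0.1167]
force: [-0.9, -0.4, -1.7]
ee_pos: [0.5798, -0.0082, 0.1133]
force: [0.3, 0.2, -1.9]
36.25 [ 0.5798 -0.0082  0.1133] [ 3.1414e+00 -4.0000e-04 -3.0104e+00] q6 -1.8362262540078906
n [-0.4603  0.0208  0.8875] pitch(back up +) 27.42 roll 1.19 yaw in hand 18.67 cost 0.017015557093501527 14257 6616
top centre (g,y,up) rel TCP mm [-4.21  0.39 16.79] mid [-0.07  0.2   8.81]
bottom ctr rel tip (e1,e2,n) mm [  0.24  -0.56 -12.6 ]
axis comp on e1,e2 (deg) [ 2.61 -1.05] flat angle err deg -0.23
```

```bash
python3 -m crank '[[[0.1,0,-0.17],0],[[0.1,0,-0.17],0],[[0.1,0,-0.17],0],[[0.1,0,-0.17],0],[[0.1,0,-0.17],0],[[0,0,0],0]]' | egrep 'ee_pos|force'; python3 -m crank '[[[0.1,0,-0.17],0],[[0.1,0,-0.17],0],[[0.1,0,-0.17],0],[[0.1,0,-0.17],0],[[0.1,0,-0.17],0],[[0,0,0],0]]' | egrep 'ee_pos|force'; python3 -m crank '[[[0.1,0,-0.17],0],[[0,0,0],0]]' | egrep 'ee_pos|force';for i in 1 2 3 ; do python3 -m crank '[[[0.05,0,-0.09],0],[[0.05,0,-0.09],0],[[0,0,0],0]]' | egrep 'ee_pos|force'; done; python3 look.py w27; python3 rel.py w27.npz .018
```

```text
ee_pos: [0.5848, -0.0081, 0.1048]
force: [0.1, 0.5, -1.2]
ee_pos: [0.5898, -0.0079, 0.0962]
force: [-0.7, 1.9, -2.4]
ee_pos: [0.5907, -0.008, 0.0946]
force: [-0.6, 2.2, -3.0]
ee_pos: [0.5917, -0.0079, 0.093]
force: [-1.5, 3.9, -2.0]
ee_pos: [0.5924, -0.0079, 0.0916]
force: [-3.7, 4.4, 1.5]
ee_pos: [0.5924, -0.008, 0.0912]
force: [-7.4, 3.7, 9.4]
38.6 [ 0.5924 -0.008   0.0912] [ 3.1411e+00 -2.2000e-03 -3.0104e+00] q6 -1.8328175109179041
n [-0.4943  0.0303  0.8688] pitch(back up +) 29.64 roll 1.73 yaw in hand 19.29 cost 0.025485293582516687 14192 6305
top centre (g,y,up) rel TCP mm [-4.59  0.86 16.68] mid [-0.15  0.59  8.86]
bottom ctr rel tip (e1,e2,n) mm [  0.27  -0.66 -38.06]
axis comp on e1,e2 (deg) [ 0.46 -0.67] flat angle err deg 0.28
```

```bash
python3 -m crank '[[[0.05,0,-0.09],0],[[0,0,0],0]]' | egrep 'ee_pos|force'; python3 -m crank '[[[0,0,0],0],[[0,0,0],0],[[0,0,0],0],[[0,0,0],0],[[-0.3,0,1],0],[[-1,0,3],0],[[-2,0,4],0],[[-2,0,4],0]]' 1| egrep 'ee_pos|force|open';python3 -m crank '[[[0,0,1],0],[[0,0,0],0]]'|egrep 'ee_pos|rot'; python3 look.py w28; python3 fit2.py w28.npz
```

```text
ee_pos: [0.5924, -0.008, 0.0911]
force: [-10.2, 4.3, 14.5]
ee_pos: [0.5406, -0.0083, 0.2099]
force: [1.2, -0.8, 0.3]
opening: 0.0854
ee_pos: [0.5426, -0.0085, 0.2213]
ee_rot: [-3.14, 0.006, -3.01]
39.85 [ 0.5426 -0.0085  0.2213] [-3.1399  0.0059 -3.0104] q6 -1.8457705908266668
tip h med -0.0008792632197539958
tip ctr e1,e2 [ 0.0012759  -0.00174427] phi deg 22.95176400497105 R,f [0.0117545 0.0066003]
(0.013, 0.024) [(np.float64(-0.024), np.int64(63)), (np.float64(-0.022), np.int64(1280)), (np.float64(-0.02), np.int64(190)), (np.float64(-0.004), np.int64(15)), (np.float64(-0.002), np.int64(12))]
(0.026, 0.042) [(np.float64(-0.078), np.int64(139)), (np.float64(-0.076), np.int64(1655)), (np.float64(-0.074), np.int64(563)), (np.float64(-0.062), np.int64(23)), (np.float64(-0.03), np.int64(22)), (np.float64(-0.028), np.int64(278)), (np.float64(-0.026), np.int64(59)), (np.float64(-0.024), np.int64(9)), (np.float64(-0.022), np.int64(17))]
ring plane (-0.023, -0.017) 1532 -0.02075414070246611 tilt vs n 0.21673241852995792
```

View pics/w28.png

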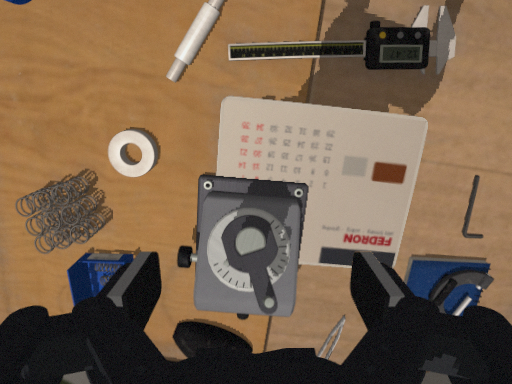

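```bash
python3 -m crank '[[[2,1.5,0],-0.085],[[2.5,1.5,0],0],[[2.5,1.5,0],0],[[1.1,1.4,0],0],[[0,0,0],0],[[0,0,0],0],[[0,0,-2],0],[[0,0,0],0]]' 0 | egrep 'ee_pos|rot|force|open';python3 look.py w29
```

```text
ee_pos: [0.6195, 0.0502, 0.1961]
ee_rot: [3.142, -0.006, -3.096]
force: [-1.1, -0.4, -0.2]
opening: -0.0001
40.7 [0.6195 0.0502 0.1961] [ 3.1415 -0.0064 -3.0958] q6 -1.6472667776245282
```

View pics/w29.png

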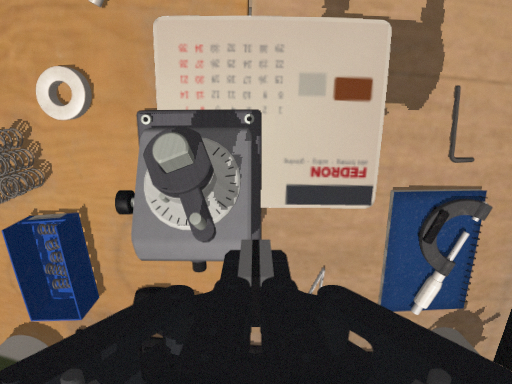

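```bash
python3 -m crank '[[[0.3,0,-3],0],[[0,0,-2.5],0],[[0,0,-1.4],0],[[0,0,0],0]]' | egrep 'ee_pos|force'; python3 -m crank '[[[0,-0.5,0],0],[[0,-0.5,0],0],[[0,0,0],0]]' | egrep 'ee_pos|force';for i in 1 2 3; do python3 -m crank '[[[0,-0.25,0],0],[[0,-0.25,0],0],[[0,0,0],0]]' | egrep 'ee_pos|force'; done; python3 look.py w30
```

```text
ee_pos: [0.6235, 0.0503, 0.1282]
force: [0.6, -0.1, 0.3]
ee_pos: [0.6262, 0.0397, 0.1311]
force: [0.4, -0.1, -0.4]
ee_pos: [0.6254, 0.0354, 0.1298]
force: [-0.2, -0.5, -0.2]
ee_pos: [0.6253, 0.0305, 0.1295]
force: [0.7, 0.3, -0.1]
ee_pos: [0.6255, 0.0256, 0.1297]
force: [0.2, 0.9, 0.6]
42.35 [0.6255 0.0256 0.1297] [-3.1416e+00  4.0000e-04 -3.0955e+00] q6 -1.6871449607284048
```

View pics/w30.png

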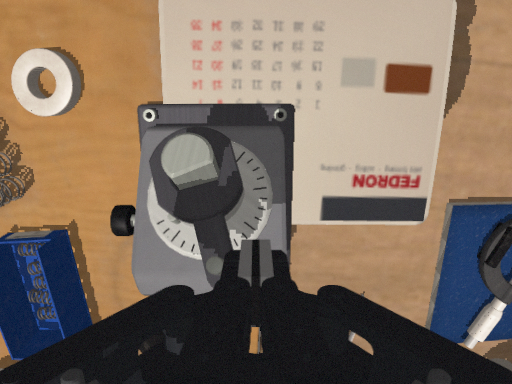

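```bash
for i in 1 2 3 4; do python3 -m crank '[[[0,-0.25,0],0],[[0,-0.25,0],0],[[0,-0.25,0],0],[[0,0,0],0]]' | egrep 'ee_pos|force'; done; python3 look.py w31
```

```text
ee_pos: [0.6262, 0.0199, 0.1304]
force: [2.2, 5.9, 2.4]
ee_pos: [0.6275, 0.0124, 0.131]
force: [2.9, 6.4, 4.3]
ee_pos: [0.6276, 0.0046, 0.131]
force: [2.9, 4.9, 2.8]
ee_pos: [0.6269, -0.003, 0.1304]
force: [2.3, 4.7, 2.7]
44.0 [ 0.6269 -0.003   0.1304] [ 3.1391  0.0039 -3.0958] q6 -1.7353588653915968
```

View pics/w31.png

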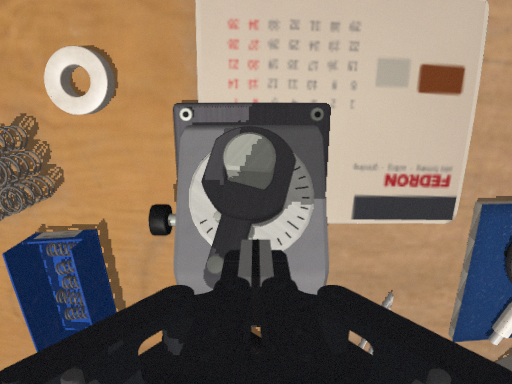

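```bash
for i in 1 2; do python3 -m crank '[[[-0.08,-0.25,0],0],[[-0.08,-0.25,0],0],[[-0.08,-0.25,0],0],[[0,0,0],0]]' | egrep 'ee_pos|force'; done; for i in 1 2 3; do python3 -m crank '[[[0,-0.2,0],0],[[0,0,0],0]]' | egrep 'ee_pos|force'; done; python3 look.py w32
```

```text
ee_pos: [0.6246, -0.0105, 0.1299]
force: [3.4, 4.9, 0.1]
ee_pos: [0.6211, -0.0174, 0.1289]
force: [3.3, 5.4, -3.0]
ee_pos: [0.6205, -0.0189, 0.1285]
force: [3.1, 6.8, -4.4]
ee_pos: [0.6197, -0.0205, 0.1281]
force: [2.1, 6.9, -4.5]
ee_pos: [0.619, -0.0219, 0.1276]
force: [1.2, 8.5, -5.8]
45.45 [ 0.619  -0.0219  0.1276] [ 3.1347 -0.0038 -3.0963] q6 -1.7698534857169446
```

View pics/w32.png

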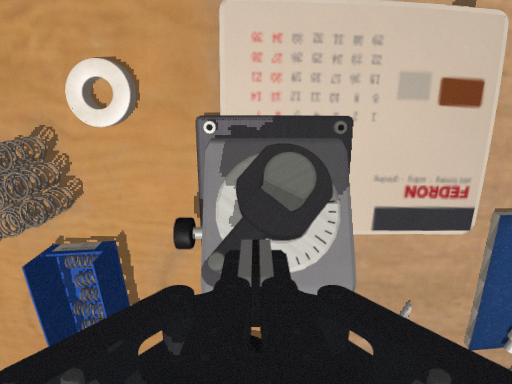

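```bash
python3 fit2.py w32.npz 2>&1| egrep 'phi'; for i in 1 2; do python3 -m crank '[[[0,-0.2,0],0],[[0,0,0],0]]' | egrep 'ee_pos|force'; done; python3 look.py w33; python3 fit2.py w33.npz 2>&1| egrep 'phi'
```

```text
tip ctr e1,e2 [ 0.00118919 -0.00192495] phi deg -27.48595889964858 R,f [0.01189017 0.00697756]
ee_pos: [0.6183, -0.0233, 0.1272]
force: [0.3, 10.1, -6.8]
ee_pos: [0.6175, -0.0247, 0.1267]
force: [-1.1, 10.9, -6.9]
45.9 [ 0.6175 -0.0247  0.1267] [ 3.1321 -0.0073 -3.0966] q6 -1.7761600847835946
tip ctr e1,e2 [ 0.00119744 -0.0018858 ] phi deg -30.97504398131446 R,f [0.01183904 0.00693559]
```

```bash
for i in 1 2 3 4; do python3 -m crank '[[[0,-0.2,0],0],[[0,0,0],0]]' | egrep 'ee_pos|force'; done; python3 look.py w34; python3 fit2.py w34.npz 2>&1| egrep 'phi'
```

```text
ee_pos: [0.6167, -0.0259, 0.1263]
force: [-1.0, 13.1, -8.7]
ee_pos: [0.616, -0.0271, 0.1258]
force: [-1.8, 13.5, -9.3]
ee_pos: [0.6152, -0.0283, 0.1253]
force: [-2.8, 15.5, -10.6]
ee_pos: [0.6146, -0.0292, 0.125]
force: [-4.1, 18.4, -10.4]
46.75 [ 0.6146 -0.0292  0.125 ] [ 3.1254 -0.0138 -3.0972] q6 -1.7887912714512524
tip ctr e1,e2 [ 0.00125845 -0.00212311] phi deg -37.55079837885492 R,f [0.01176533 0.00675966]
```

View pics/w34.png

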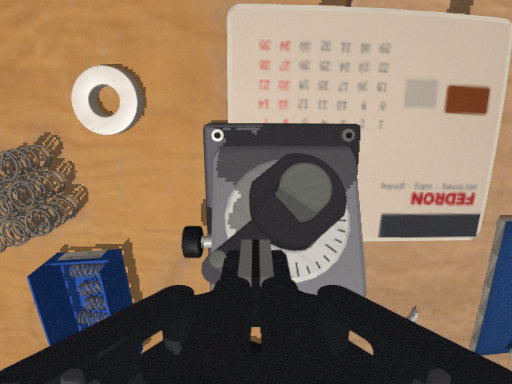

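```bash
for i in 1 2 3; do python3 -m crank '[[[0,-0.2,0],0],[[0,0,0],0]]' | egrep 'ee_pos|force'; done; python3 look.py w35; python3 fit2.py w35.npz 2>&1| egrep 'phi'
```

```text
ee_pos: [0.6143, -0.0299, 0.1248]
force: [-3.1, 20.6, -11.1]
ee_pos: [0.6139, -0.0305, 0.1245]
force: [-3.5, 24.1, -11.6]
ee_pos: [0.6136, -0.0312, 0.1243]
force: [-3.8, 26.1, -11.4]
47.4 [ 0.6136 -0.0312  0.1243] [ 3.1178 -0.0158 -3.0981] q6 -1.7981967696116024
tip ctr e1,e2 [ 0.00118634 -0.00216032] phi deg -36.795553204087284 R,f [0.01177203 0.00679367]
```

```bash
python3 -m crank '[[[0,1,0],0],[[0,2,0],0],[[0,2,0.5],0],[[0,0,4],0],[[-2,-1,4],0],[[-3,-2,1],0],[[-3,-2,0],0],[[0,0,0],0]]' | egrep 'ee_pos|force'; python3 look.py w36; python3 fit2.py w36.npz
```

```text
ee_pos: [0.5365, -0.0453, 0.2253]
force: [1.4, 0.5, -0.3]
48.25 [ 0.5365 -0.0453  0.2253] [-3.1395e+00 -3.0000e-03 -3.0975e+00] q6 -1.825876616175882
tip h med -0.0008840152070056155
tip ctr e1,e2 [ 0.0007855  -0.00200889] phi deg -35.68571602209638 R,f [0.01143087 0.00710343]
(0.013, 0.024) [(np.float64(-0.024), np.int64(48)), (np.float64(-0.022), np.int64(912)), (np.float64(-0.02), np.int64(159))]
(0.026, 0.042) [(np.float64(-0.08), np.int64(10)), (np.float64(-0.078), np.int64(112)), (np.float64(-0.076), np.int64(1004)), (np.float64(-0.074), np.int64(304))]
ring plane (-0.023, -0.017) 1119 -0.020747129799810138 tilt vs n 0.24225245702514478
```

View pics/w36.png

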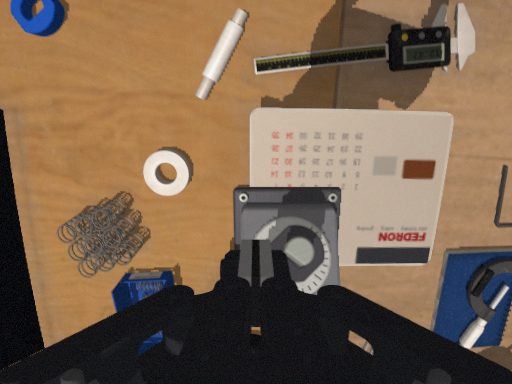

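View pics/w36z.png

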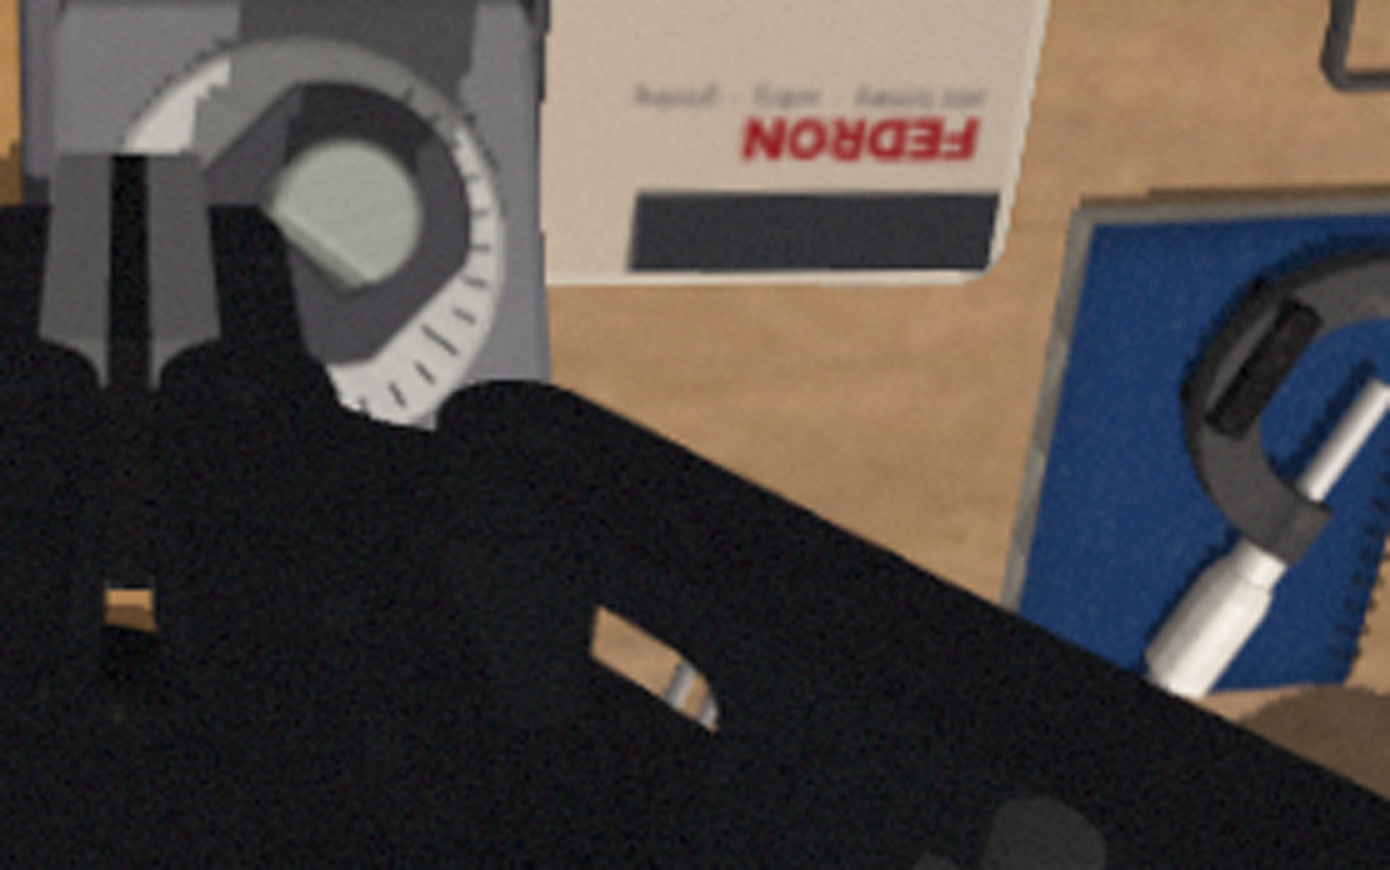

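```bash
python3 -m crank '[[[-1,2,2],0],[[0,2,1],0],[[0,0,0],0],[[0,0,0],0]]' 1| egrep 'ee_pos|force'; python3 look.py w37; python3 fit2.py w37.npz; python3 - <<'E'
from h import *
Z=np.load("w37.npz");p=Z["p"];crop(p,"w37y",185,150,315,310,5)
n=np.array([-.4997,-.0234,.8659]);n/=np.linalg.norm(n);tip=np.array([0.5767,-0.0058,0.1255])
e1=np.array([0,0,1.])-n*n[2];e1/=np.linalg.norm(e1);e2=np.cross(n,e1)
P=Z["P"];q=P-tip-e1*.0008+e2*.0018;h=q@n;a1=q@e1;a2=q@e2;rr=np.hypot(a1,a2)
ang=np.degrees(np.arctan2(a2,a1))
m=(h>-.031)&(h<-.024)&(rr>.03)&(rr<.062);print("arm",m.sum(),np.median(ang[m]),rr[m].max())
m=(h>-.012)&(h<0.002)&(rr>.03)&(rr<.062);print("pin",m.sum(),np.median(ang[m]),np.median(rr[m]),a1[m].mean(),a2[m].mean())
E
```

```text
ee_pos: [0.5311, -0.0032, 0.2542]
force: [0.4, -0.5, -0.2]
48.7 [ 0.5311 -0.0032  0.2542] [-3.1408e+00 -2.0000e-04 -3.0940e+00] q6 -1.7547558248995865
tip h med -0.0009339255123296106
tip ctr e1,e2 [ 0.00128297 -0.00196284] phi deg -37.65269251646003 R,f [0.01176954 0.00666346]
(0.013, 0.024) [(np.float64(-0.076), np.int64(28)), (np.float64(-0.074), np.int64(13)), (np.float64(-0.024), np.int64(64)), (np.float64(-0.022), np.int64(963)), (np.float64(-0.02), np.int64(167))]
(0.026, 0.042) [(np.float64(-0.08), np.int64(12)), (np.float64(-0.078), np.int64(133)), (np.float64(-0.076), np.int64(1340)), (np.float64(-0.074), np.int64(474)), (np.float64(-0.03), np.int64(17)), (np.float64(-0.028), np.int64(186)), (np.float64(-0.026), np.int64(37)), (np.float64(-0.024), np.int64(9)), (np.float64(-0.022), np.int64(65))]
ring plane (-0.023, -0.017) 1192 -0.020793179140738582 tilt vs n 0.17517207036907315
arm 454 -46.17840603049724 0.061974312168518064
pin 76 -47.0153530550207 0.050551907123989805 0.03440126719621315 -0.03685849105190739
```

View pics/w37y.png

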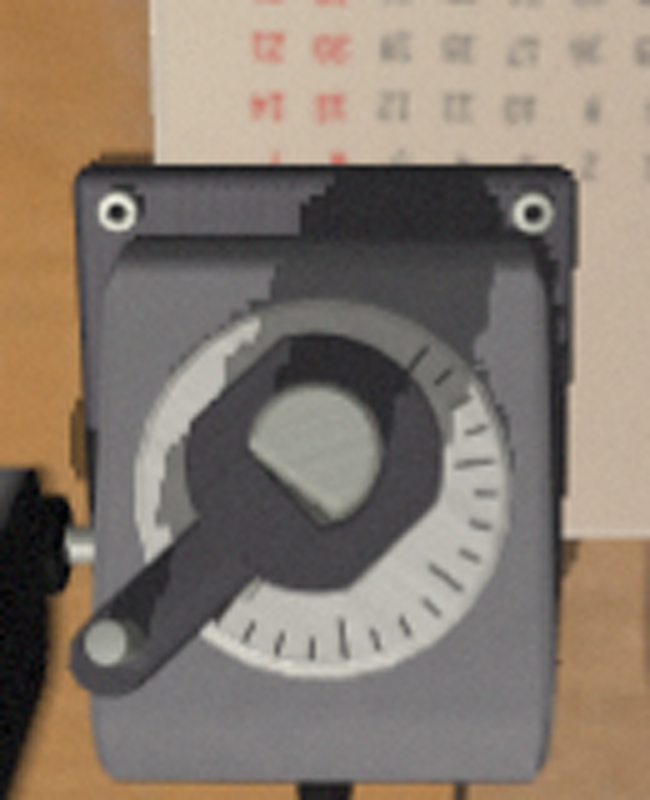

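```bash
cat > hub.py <<'E'
import sys
from part import *
n=np.array([-.4997,-.0234,.8659]);n/=np.linalg.norm(n);tip=np.array([0.5767,-0.0058,0.1255])
e1=np.array([0,0,1.])-n*n[2];e1/=np.linalg.norm(e1);e2=np.cross(n,e1)
def hub(f,h0):
    Z=np.load(f);P=Z["P"];q=P-tip;h=q@n;A=np.stack([q@e1,q@e2],-1);rr=np.hypot(A[...,0],A[...,1])
    m0=np.isfinite(h)&(abs(h-h0)<.0025)&(rr<.03);h0=np.median(h[m0])
    # outer boundary points of hub top: contour
    lab=(np.isfinite(h)&(abs(h-h0)<.002)&(rr<.032))
    k=(rr<.034)&np.isfinite(h)&((h<h0+.003))   # ignore pixels of the post
    # near-pixel rays: shift lower points onto the plane approx via camera ray: use camera centre estimate
    # camera centre from depth: solve by two far pixels
    d=Z["d"]
    return P,h,lab,h0
for f,h0 in ((sys.argv[i],float(sys.argv[i+1])) for i in range(1,len(sys.argv),2)):
    P,h,lab,hh=hub(f,h0)
    cs=cv2.findContours(cv2.morphologyEx(lab.astype(np.uint8),cv2.MORPH_CLOSE,np.ones((3,3))),cv2.RETR_EXTERNAL,cv2.CHAIN_APPROX_NONE)[0];cc=max(cs,key=len)[:,0]
    q=P[cc[:,1],cc[:,0]]-tip;q=q[np.isfinite(q[:,0])];a=np.c_[q@e1,q@e2]
    def res(v):
        x=a-v[:2];u=[-np.sin(v[2]),np.cos(v[2])];t=x@[np.cos(v[2]),np.sin(v[2])]
        return np.maximum(np.hypot(*x.T)-v[3],abs(x@u)-v[3]*.88)
    b=None
    for y0 in np.radians([-60,-40,-20,20,40]):
        s=least_squares(res,[.001,-.0018,y0,.0245],loss='soft_l1',f_scale=.0004,x_scale=[.001,.001,.05,.001])
        if b is None or s.cost<b.cost:b=s
    print(f,"h",hh,"ctr",b.x[:2],"yaw",np.degrees(b.x[2]),"R",b.x[3],"res",abs(b.fun).mean())
    c=b.x[:2];q=P-tip;A=np.stack([q@e1-c[0],q@e2-c[1]],-1);rr=np.hypot(A[...,0],A[...,1]);an=np.degrees(np.arctan2(A[...,1],A[...,0]))
    m=(h>-.031)&(h<-.024)&(rr>.032)&(rr<.06)
    if m.any(): print("  arm dir by mean",np.degrees(np.arctan2(A[m][:,1].mean(),A[m][:,0].mean())),m.sum())
E
python3 hub.py w13.npz -.0387 w28.npz -.0207 w37.npz -.0208; python3 fit2.py w28.npz | grep phi;python3 fit2.py w37.npz | grep phi
```

```text
w13.npz h -0.03879984747231447 ctr [ 0.00063565 -0.00234973] yaw 20.89105850633234 R 0.024502221324905843 res 0.00030340405719048115
w28.npz h -0.020766533017795328 ctr [ 0.0006073  -0.00237559] yaw 21.96065086893309 R 0.02443925339081506 res 0.00031097938135777025
  arm dir by mean 21.671541234871118 517
w37.npz h -0.02081785539914887 ctr [ 0.00146196 -0.00253164] yaw -45.454870600024464 R 0.02461903779524849 res 0.00021717139214233388
  arm dir by mean -46.637266693457235 394
tip ctr e1,e2 [ 0.0012759  -0.00174427] phi deg 22.95176400497105 R,f [0.0117545 0.0066003]
tip ctr e1,e2 [ 0.00128297 -0.00196284] phi deg -37.65269251646003 R,f [0.01176954 0.00666346]
```

```bash
sed 's/tip=ok&(rr<.02)&(h>-.006)&(h<.006)/tip=ok\&(rr<.02)\&(abs(h-(-.0009 if "w1." not in sys.argv[1] else 0))<.0014)/; /histogram/d; s/^crop.*//' fit2.py > fit3.py; for w in w1 w13 w28 w32 w33 w34 w35 w37; do echo $w; python3 fit3.py $w.npz | grep phi; done
```

```text
w1
tip ctr e1,e2 [ 4.31751319e-07 -3.04695136e-05] phi deg 22.888916255731914 R,f [0.01149587 0.00656428]
w13
tip ctr e1,e2 [ 0.00113273 -0.00180226] phi deg 22.872580989602824 R,f [0.01153687 0.00642123]
w28
tip ctr e1,e2 [ 0.00121938 -0.00174387] phi deg 22.533858598608447 R,f [0.01155906 0.00631586]
w32
tip ctr e1,e2 [ 0.00117348 -0.00186492] phi deg -27.437193030276138 R,f [0.01173876 0.00683666]
w33
tip ctr e1,e2 [ 0.0012365 -0.0019361] phi deg -30.93622137074388 R,f [0.01173521 0.0067713 ]
w34
tip ctr e1,e2 [ 0.00115146 -0.00206871] phi deg -37.79819287697392 R,f [0.01161046 0.00666842]
w35
tip ctr e1,e2 [ 0.0011394  -0.00215134] phi deg -37.818379888211766 R,f [0.0116078 0.0066373]
w37
tip ctr e1,e2 [ 0.00091817 -0.00170664] phi deg -36.729966693860895 R,f [0.01121583 0.00682646]
```

```bash
python3 -m crank '[[[1,-0.5,-2],0],[[0.3,0,-1.5],0],[[0,0,0],0],[[0,0,0],0]]' | egrep 'ee_pos|force'; for i in 38 39; do python3 look.py w$i; python3 fit3.py w$i.npz|grep phi; python3 hub.py w$i.npz -.0208; done; python3 - <<'E'
from h import *
crop(np.load("w39.npz")["p"],"w39y",195,170,315,290,6)
E
```

```text
ee_pos: [0.5433, -0.0087, 0.2189]
force: [0.5, 0.3, 0.2]
49.15 [ 0.5433 -0.0087  0.2189] [ 3.1414e+00 -2.0000e-03 -3.0960e+00] q6 -1.7603767612392551
tip ctr e1,e2 [ 0.00113312 -0.00179576] phi deg -37.22278516307651 R,f [0.01151605 0.00655318]
w38.npz h -0.020799266378521298 ctr [ 0.00116706 -0.00248679] yaw -47.25066130240052 R 0.02444807536489591 res 0.00025975767232554495
  arm dir by mean -46.47834030566914 517
49.2 [ 0.5437 -0.0087  0.2196] [-3.1415e+00 -4.0000e-04 -3.0958e+00] q6 -1.7603290142370407
tip ctr e1,e2 [ 0.00109982 -0.00186467] phi deg -36.53151911091516 R,f [0.01150204 0.00645804]
w39.npz h -0.020816957580469014 ctr [ 0.00124125 -0.00248613] yaw -47.13575312033972 R 0.02453957405838177 res 0.00027467212037693385
  arm dir by mean -46.44823138527187 512
```

View pics/w39y.png

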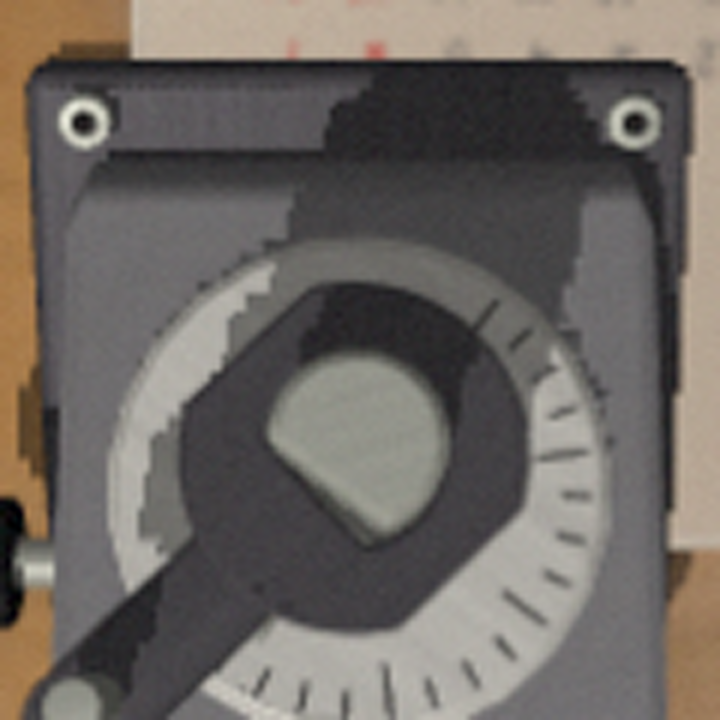

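```bash
python3 - <<'E'
from h import *
p=np.load("w39.npz")["p"]
q=p[222:268,234:276].astype(float);q=np.clip((q-30)*1.6,0,255).astype(np.uint8)
cv2.imwrite("pics/w39q.png",cv2.resize(q[:,:,::-1],None,fx=13,fy=13,interpolation=cv2.INTER_NEAREST))
E
```

```text
(no output)
```

View pics/w39q.png

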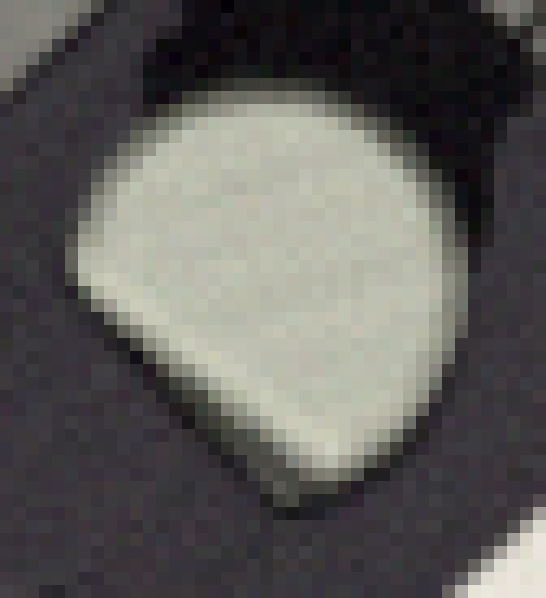

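```bash
python3 -m crank '[[[-1,0,2],0],[[0,0,0],0],[[0,0,0],0]]' | egrep 'time|ee_pos|force'; python3 - <<'E'
from h import *
p,d=read_camera("top");cv2.imwrite("pics/topend.png",p[:,:,::-1])
crop(p,"topenda",140,90,340,240,4)
E
```

```text
time: 49.55
ee_pos: [0.5341, -0.0083, 0.2405]
force: [0.1, 0.8, -0.8]
```

View pics/topenda.png

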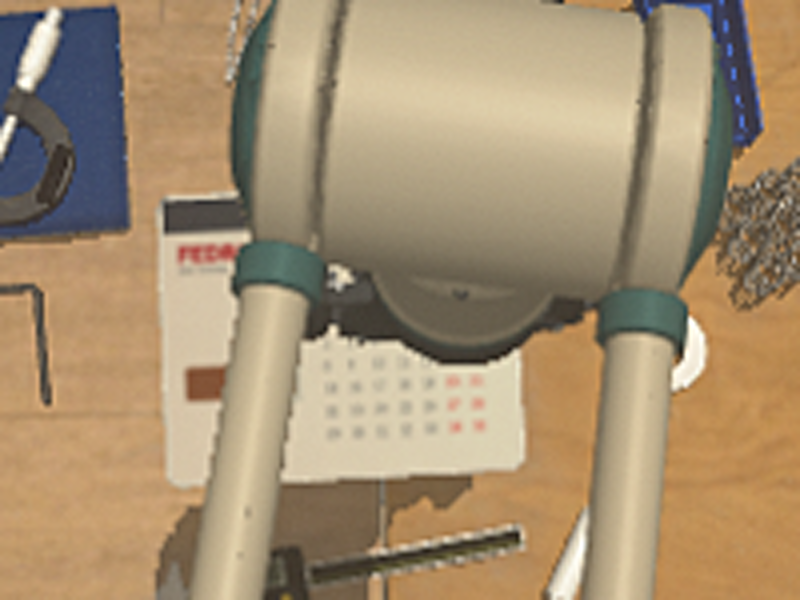

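The arm hides the stand in the top view. Around it the hex key, plug gauge, ring gauge and caliper are at their starting pixels, for example the hex key at about (40, 340) in the crop. Handing in.

```bash
python3 -c "
from station import order
print(order.hand_in())"
```

```text
the job is handed in; nothing more can be done
None
```

The spacer and then the drive dog are fully home on the spindle, and I turned the spindle clockwise to its zero stop and let go. I handed the job in at about 49.6 s, with the gripper open and clear of everything.

- **How the parts went on:** The tool can't tilt, so I gripped each part and pressed it on the post tip until it tilted 30° in the jaws. I matched its flat to the spindle's flat, then pushed it down along the axis. The dog needed extra grasps because it slipped in rotation; I set it back on the table once to re-grip it.
- **Seating:** The spacer's top measured 37.9 mm below the tip (38 expected), and the dog's 19.9 mm below (20 expected). Both sit square to the axis within about 0.2°.
- **Zero stop:** While I pushed the pin, the force rose from 18 to 26 N and the spindle's flat stayed at about −38°. I estimated the stop at −38° to −39° from the pin and lug. After letting go it read about −37°, and repeat readings scatter by about 1°.
- **Not confirmed:** I could not see the lug touching the stop pin, because the dog's arm covers it.
- **Disagreement:** The dog reads 8–9° further clockwise than the spindle's flat. I put this down to play in its bore; my own estimate of that play was about 7°, so it does not fully account for it.
- **Other objects:** The hex key, plug gauge and ring gauge are where they started, as far as the last picture shows.

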